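# Pack up the used vials, key the lid home and throw the clamp

### The arm

A 6-joint arm with a two-finger parallel gripper is mounted at the origin on the work surface. World frame = base frame: x ahead of the robot, y to its left, z up, the work surface at z = 0. Lengths are in m, angles in rad, forces in N, time in s.
With the tool pointing down it reaches from about 0.35 to 0.85 m from the base axis. Payload 8.1 kg.
Tool frame: the origin (TCP) lies on the centre line of the jaws, within the pads' length; the fingertips stand robot.tip_reach ahead of it and the grasp point (between the pads) lies 5 mm behind it (robot.tip_reach is the distance from the TCP to the fingertips, in m); z points along the fingers, y is the direction in which the jaws open and shut (so a half turn about z gives the same grasp; the last joint's range is limited). The gripper opens to 93 mm and grips with 3 to 60 N. Pads are 15 mm wide; open, the fingers measure 128 mm over their backs; the gripper's body (75 mm by 188 mm) begins 65 mm behind the grasp point.
Start: joints at [-1.246, 0.13, 1.488, -0, 1.523, -0.085], TCP at [0.239, -0.55, 0.233] pointing down, gripper open.
Joint ranges: [-2.96, 2.96], [-0.89, 2.26], [0.02, 2.5], [-1.34, 4.48], [0, 2.73], [-2.66, 2.66]. Speed limits (rad/s): [2.39, 2.39, 2.79, 3.14, 3.14, 3.14].

### API

Orientations are given as a rotation vector (axis times angle).
In Python, from plant import sensors, read_camera, robot gives the robot as it stands.
- The arm moves only by the tool play_rows, never from a script. Its argument "series" is a list that holds one entry, the list of rows, each a list of 5 numbers: the closure, from -1 (fully open) to 1 (shut), then the shift along the world's x, y, z in m, then the turn about the world's z in rad. A call has 1 to 8 rows; each row is the pose to reach, as a shift and turn from the pose commanded when the call began; what a row does not reach only later rows make up. A row lasts 1/10 s, in which the tool goes at most 50 mm and 8.59 degrees, less where a joint would pass 70% of its speed; a pose out of reach is approached as far as the arm can. A call with a gripper value outside its range is refused whole. The fingers move at their own pace and stop on an object; "force" is the grip in N (left out, the last holds). Time passes only in rows, so rows that repeat a pose let the fingers close. It gives the time, the measured TCP pose, the force and the opening at its end, in the units of the state.
- sensors.read_state(): the state, without advancing time (a new reading comes with each control period).
- read_camera(name): name is "scene" or "top"; returns a dict with "color" (480x640x3 uint8, red, green, blue), "range_z" (480x640 float32, m along the optical axis (not along the pixel's ray), 0 where there is no reading), "intrinsics" (3x3 intrinsics, pixels), "D" ([k1, k2, p1, p2, k3] as OpenCV has them; the pictures are not rectified), "rvec" (rotation vector, rad) and "tvec" (3), from world to camera coordinates, as OpenCV has them. Camera axes: x right, y down, z forward; pixel columns grow to the right and rows downward; lengths in m; the calibration is good to about 2 mm. A picture is of the moment at which its call begins.
- robot.close_job(): hands the job in, once; it reports no verdict.
The state is a dict: "t": time; "q": joint angles; "dq": joint speeds; "joint_torque": joint torques, N m; "tool_pos": TCP position; "orientation": TCP orientation; "force": force on the tool from outside, world axes, zero at the start; "wrist_torque": the same for the moment, N m; "opening": finger opening in m.
Only numpy, scipy, OpenCV 4.12 (cv2) and the standard library are available. Lean on these libraries where they do the work, as an engineer would, in place of code of your own. Each camera call takes 0.05 s, during which the arm holds its last target.

### The job

Put every used vial on the counter into the round canister. Then set the lid on the canister with its keys resting on the rim beside the notches, turn it there until the keys drop into the notches and it sits flush. Finally push the clamp lever over its dead point with the fork of the held extension bar, never with the gripper itself, so the clamp snaps shut on the lid, lay the bar in the steel tray and leave the other things on the counter alone.

Things in the scene. Friction and masses are not known exactly. Their poses are not given: they have to be found in the camera images.
- station: Fixed grey base plate, 130 x 300 mm (y from -225 to +75 mm), 12 mm thick, carrying an open aluminium canister and a toggle clamp. Origin: underside of the plate on the canister's axis, z up. The clamp stands on the -y side between two dark cheeks (52 mm wide over both, 50 mm along y, up to z = 102 mm, bosses to 115 mm).
- mouth (a point): Centre of the canister's mouth, on its axis at rim height (station z = 78 mm), axes as the station's. Inner radius 55 mm, outer 62 mm, inner floor 62 mm below the rim. Three notches in the rim, 18 mm wide, 8 mm deep, at 0, 120 and 240 degrees about z from the x axis.
- pivot (a point): The clamp's pivot (axis along the station's x), at (0, -145, 102) mm in the station's frame. The arm's rubber foot (radius 8 mm) presses the lid 48 mm from its centre; the open arm reaches to z = 210 mm, y = -108 mm: keep the gripper's body clear of it.
- clamp (a joint): Clamp angle, rad. 0 (start): open, lever leaning back 40 deg from upright, away from the canister, arm up. Grows as the lever is pushed along the station's +y. A spring drives it back to 0 before the dead point at 0.75, and on to shut beyond; pushing takes up to about 11 N, 70 mm above the pivot. Stops at about 1.40 on a seated lid (lever leaning 40 deg forward), 1.33 on a lid up on its keys.
- clamp_lever: The clamp's moving part, lever and arm in one. Lever: a straight round steel rod with a black sleeve, 18 to 19 mm thick, its end 115 mm from the pivot. Origin on the pivot; this frame turns with the joint, and at joint 0 it equals the station's axes. Only the bar may push it.
- lever_end (a point): The free end of the lever, 115 mm from the pivot: about 190 mm above the counter when open, 217 mm when upright.
- lid: Loose aluminium lid, 0.28 kg, on the counter. Origin: centre of underside, z up. Spigot radius 51 mm, z 0 to 12; flange radius 62, z 12 to 20. Three lugs at 0, 120, 240 deg from its x axis, 12 mm wide, out to radius 68, keys hang 6 mm below the flange. Black bar handle along x: 46 long, 14 wide, z 36 to 60 mm. Origin at station z = 72 mm with keys on the rim, 66 mm when seated flush.
- bar: Loose steel bar, 0.25 kg, flat on the counter. Origin: centre of the underside, near its centre of mass. Along its x: shank 16 mm wide, from -115 to 59 mm; cross web 44 mm wide, front face at 75 mm; two prongs from there to 105 mm, 28 mm apart inside, which take the lever between them while the web pushes it. All 18 mm high.
- bar_fork (a point): Front end of the bar's fork, midway between the prong tips, at mid height (105, 0, 9 mm in the bar's frame).
- bar_tail (a point): Tail end of the bar at mid height (-115, 0, 9 mm in the bar's frame).
- tray: Shallow open steel tray, fixed, 270 x 100 mm outside along its x and y, 14 mm high, walls 4 mm, floor 4 mm. Origin: centre of its underside. The bar is to lie inside it, flat.
- vial1: Used glass vial with a metal cap: 26 mm in diameter, 44 mm tall (the straight glass body is 31 mm tall, cap 20 mm in diameter), 30 g, standing on the counter. Origin: centre of its underside, z up to the cap. May be absent.
- vial2: Used glass vial with a metal cap: 26 mm in diameter, 44 mm tall (the straight glass body is 31 mm tall, cap 20 mm in diameter), 30 g, standing on the counter. Origin: centre of its underside, z up to the cap. May be absent.
- vial3: Used glass vial with a metal cap: 26 mm in diameter, 44 mm tall (the straight glass body is 31 mm tall, cap 20 mm in diameter), 30 g, standing on the counter. Origin: centre of its underside, z up to the cap. May be absent.
- vial4: Used glass vial with a metal cap: 26 mm in diameter, 44 mm tall (the straight glass body is 31 mm tall, cap 20 mm in diameter), 30 g, standing on the counter. Origin: centre of its underside, z up to the cap. May be absent.
- marker: Bystander: black marker, 12 mm thick, 130 mm long, lying by the vials.
- sanitiser: Bystander: clear bottle, 60 mm in diameter, 150 mm tall.
- tape: Bystander: white roll of tape, 68 mm in diameter, 18 mm high.
- pack: Bystander: small carton 70 x 110 x 25 mm.
- cup: Bystander: white cup, 72 mm wide, 80 mm tall.
- swabs: Bystander: paper box 55 x 55 x 50 mm.

How it is judged:
By the outcome, as a careful person would: the job done as asked, in the order asked, and still so for the second after the job is handed in, with the robot touching nothing.
Of vial1, vial2, vial3, vial4 only 2 to 4 are there at a start; the rules pass over those that are not, and their reading is None.
At some moment in a run one of vial1, vial2, vial3, vial4 may be knocked a few centimetres aside while the robot is not near it.
It also fails if it takes over 210 s, if anything falls off the work surface, if the arm or the gripper's body presses on something with over 40 N, if the wrist force passes 120 N, or if a joint passes its speed limit or range.

## Working session

There is one attempt and no reset: what is moved stays moved. The work goes in short steps, Python scripts to look and compute and a tool call to move; the robot and the scene stay as the last step left them, time stands still between calls to the robot, and variables do not carry over. Pictures are saved under pics/ and viewed, and the job is handed in when it is done.

Besides the shell and the picture viewer there is one more tool, called by a JSON object that holds its "op" and its "data", one argument or row to a line. play_rows: Moves the arm, as the interface text tells. Its arguments: {"type":"object","properties":{"series":{"type":"array","items":{"type":"array","items":{"type":"array","items":{"type":"number"}}}},"force":{"type":"number"}},"required":["series"]}

```bash
ls; mkdir -p pics
cat > h.py <<'E'
import numpy as np, cv2
from plant import sensors, read_camera, robot
def cam(n):
    c=read_camera(n); c['R']=cv2.Rodrigues(np.array(c['rvec'],float))[0]; c['t']=np.array(c['tvec'],float).ravel(); c['K']=np.array(c['intrinsics'],float); c['D']=np.array(c['D'],float); return c
def save(c,name): cv2.imwrite('pics/'+name,c['color'][:,:,::-1])
def onplane(c,uv,z):
    uv=np.array(uv,float).reshape(-1,1,2); p=cv2.undistortPoints(uv,c['K'],c['D']).reshape(-1,2)
    d=np.c_[p,np.ones(len(p))]@c['R']; o=-c['R'].T@c['t']
    return o+d*((z-o[2])/d[:,2])[:,None]
def cloud(c):
    h,w=c['range_z'].shape; u,v=np.meshgrid(np.arange(w),np.arange(h))
    p=cv2.undistortPoints(np.stack([u,v],-1).reshape(-1,1,2).astype(float),c['K'],c['D']).reshape(-1,2)
    z=c['range_z'].reshape(-1,1).astype(float); P=(np.c_[p,np.ones(len(p))]*z-c['t'])@c['R']
    P[z[:,0]==0]=np.nan
    return P.reshape(h,w,3)
def proj(c,P):
    return cv2.projectPoints(np.array(P,float).reshape(-1,1,3),np.array(c['rvec'],float),c['t'],c['K'],c['D'])[0].reshape(-1,2)
E
python3 - <<'E'
from h import *
for n in('scene','top'):
    c=cam(n); save(c,n+'0.png'); print(n,c['K'].tolist(),(-c['R'].T@c['t']).round(3),c['R'][2].round(3),c['D'])
print(robot.tip_reach, sensors.read_state())
E
```

```text
pics
scene [[485.404816842181, 0.0, 326.15580692433025], [0.0, 485.404816842181, 236.94568551901594], [0.0, 0.0, 1.0]] [ 1.364 -0.144  0.891] [-0.719  0.139 -0.681] [-0.00249598  0.          0.          0.          0.        ]
top [[558.5237469165938, 0.0, 314.7185322226859], [0.0, 558.5237469165938, 236.5344696977737], [0.0, 0.0, 1.0]] [0.424 0.015 1.668] [ 0.08   0.001 -0.997] [-0.16499723  0.          0.          0.          0.        ]
0.014 {'t': 0.1, 'q': array([-1.24640250e+00,  1.31091490e-01,  1.48915708e+00,  4.12580484e-05,
        1.52303263e+00, -8.53962760e-02]), 'dq': array([ 0.00062187, -0.00208099, -0.00383808, -0.00192726, -0.00104889,
        0.00031477]), 'joint_torque': array([ 1.16565785e-03, -5.61342466e+01, -4.93094802e+01,  7.70305283e-02,
        2.91944639e-02, -4.06991160e-05]), 'tool_pos': array([ 0.23892767, -0.54983482,  0.23169616]), 'orientation': array([-3.07423228e+00, -6.38857088e-01,  2.51795947e-04]), 'force': array([0.68339983, 1.06886853, 0.24801365]), 'wrist_torque': array([-0.01859923,  0.04760074, -0.01097983]), 'opening': 0.09289873123032875}
```

View pics/scene0.png

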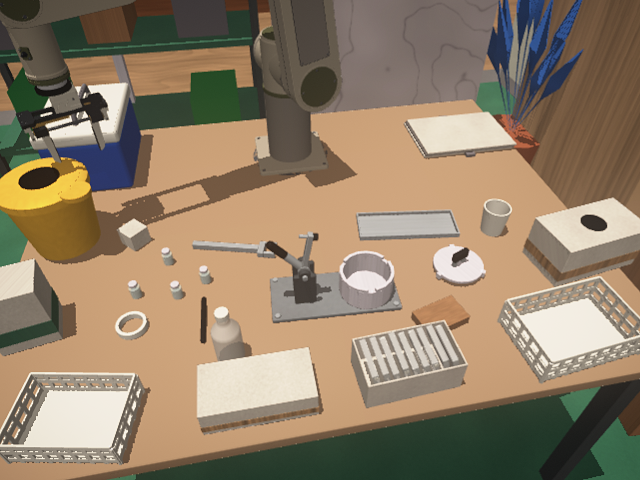

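View pics/top0.png

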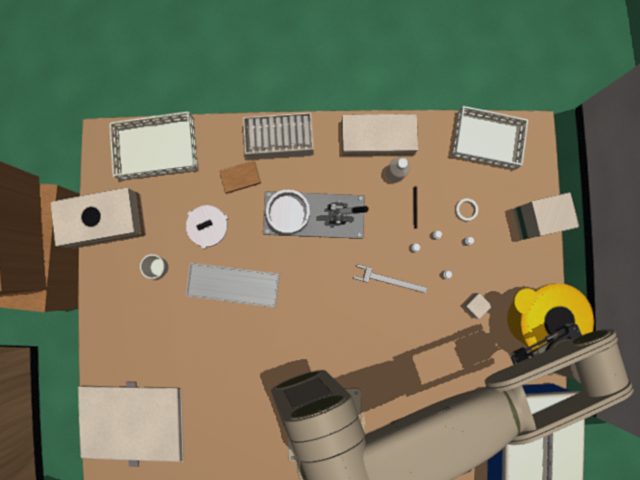

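The scene view shows four vials, at about (166,256), (134,289), (176,289) and (204,273). The fork bar is at (235,247), the clamp and canister at (335,280), the lid at (458,263) and the tray at (408,225). The top view shows the same items, with vials at (415,247), (436,235), (468,241) and (447,274). Next I measure.

Run:
```python
from h import *
c=cam('top'); s=cam('scene')
np.savez('t0.npz',**{k:c[k] for k in('color','range_z')}); 
P=cloud(c); Q=cloud(s)
print('counter',np.nanmedian(P[300:340,150:250,2]),np.nanmedian(Q[200:215,100:200,2]))
cv2.imwrite('pics/topA.png',cv2.resize(c['color'][160:310,130:380,::-1],(800,480),interpolation=cv2.INTER_CUBIC))
cv2.imwrite('pics/topB.png',cv2.resize(c['color'][170:310,340:500,::-1],(685,600),interpolation=cv2.INTER_CUBIC))
cv2.imwrite('pics/scA.png',cv2.resize(s['color'][190:340,100:350,::-1],(800,480),interpolation=cv2.INTER_CUBIC))
cv2.imwrite('pics/scB.png',cv2.resize(s['color'][190:340,260:510,::-1],(800,480),interpolation=cv2.INTER_CUBIC))
# blobs by height from top
for nm,PP in(('top',P),('scene',Q)):
    m=((PP[...,2]>0.012)&(PP[...,2]<0.3)&(abs(PP[...,1])<0.5)&(PP[...,0]>0.25)&(PP[...,0]<0.75)).astype(np.uint8)
    n,l,st,ce=cv2.connectedComponentsWithStats(m)
    print(nm)
    for i in range(1,n):
        if st[i,4]<15: continue
        q=PP[l==i]; print(st[i],ce[i].round(0),'min',q.min(0).round(3),'max',q.max(0).round(3))
```

```text
counter 0.00033222526852823807 0.0005884273472341756
top
[386 162  25  20 333] [398. 171.] min [ 0.718 -0.261  0.013] max [ 0.75  -0.201  0.157]
[221 174  39  19 520] [239. 181.] min [0.696 0.18  0.012] max [0.75  0.294 0.034]
[ 263  190  106   48 2986] [310. 213.] min [ 0.554 -0.133  0.012] max [0.694 0.17  0.213]
[456 199  22  22 149] [467. 209.] min [ 0.599 -0.476  0.012] max [ 0.663 -0.411  0.028]
[ 186  205   42   44 1351] [206. 225.] min [0.529 0.277 0.012] max [0.659 0.403 0.069]
[432 230  10  10  69] [436. 234.] min [ 0.544 -0.355  0.013] max [ 0.57  -0.333  0.053]
[463 237  11   9  72] [468. 241.] min [ 0.523 -0.455  0.013] max [ 0.547 -0.428  0.052]
[411 243  10   9  69] [415. 247.] min [ 0.508 -0.295  0.014] max [ 0.532 -0.268  0.053]
[148 254  20  25 170] [159. 266.] min [0.441 0.453 0.013] max [0.511 0.5   0.092]
[353 264  74  29 413] [388. 280.] min [ 0.386 -0.311  0.012] max [ 0.474 -0.094  0.029]
[442 270  10   9  69] [447. 274.] min [ 0.426 -0.386  0.014] max [ 0.45  -0.36   0.051]
[463 293  29  26 439] [477. 306.] min [ 0.305 -0.497  0.012] max [ 0.38  -0.422  0.06 
[... 1184 characters left out ...]
  0.049]
[170 280  13  17 154] [176. 288.] min [ 0.55  -0.359  0.012] max [ 0.573 -0.334  0.048]
[412 295  55  27 719] [439. 308.] min [0.697 0.178 0.014] max [0.75  0.297 0.029]
[340 305   9   8  24] [344. 308.] min [0.672 0.022 0.012] max [0.69  0.042 0.016]
[214 306  14   8  60] [221. 309.] min [ 0.736 -0.244  0.148] max [ 0.75  -0.219  0.153]
[115 311  33  26 328] [131. 323.] min [ 0.601 -0.478  0.012] max [ 0.671 -0.41   0.023]
[201 315   5  12  19] [203. 320.] min [ 0.639 -0.291  0.012] max [ 0.67  -0.283  0.015]
[229 317  12  11  41] [234. 321.] min [ 0.73  -0.219  0.089] max [ 0.75  -0.201  0.125]
[211 321   6   9  19] [214. 325.] min [ 0.736 -0.258  0.094] max [ 0.749 -0.245  0.116]
```

View pics/topA.png

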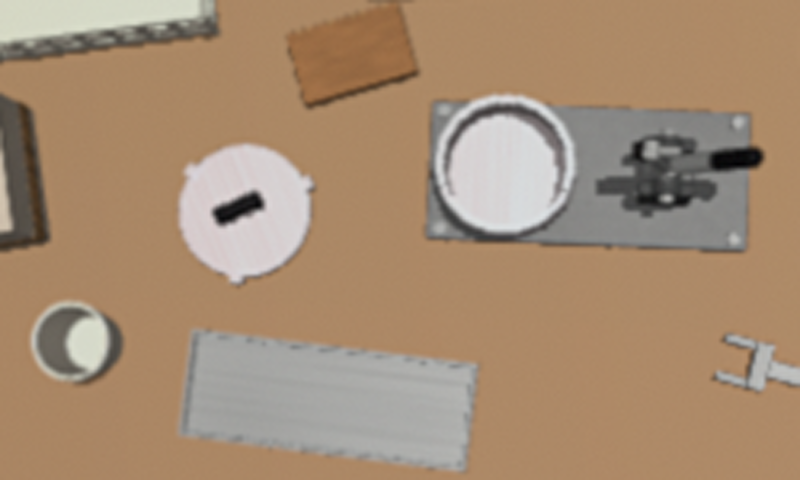

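View pics/topB.png

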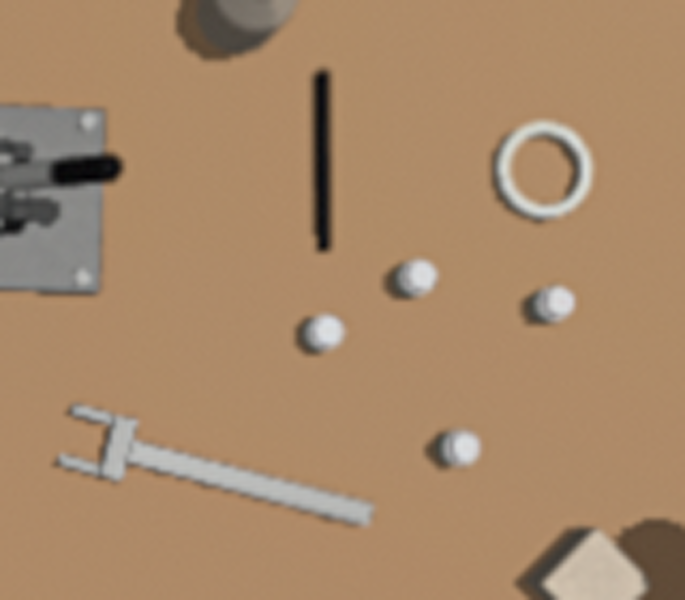

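View pics/scA.png

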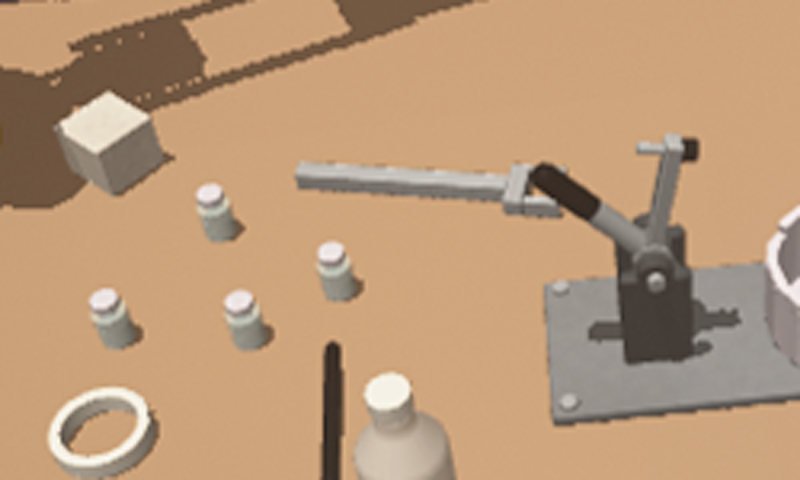

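View pics/scB.png

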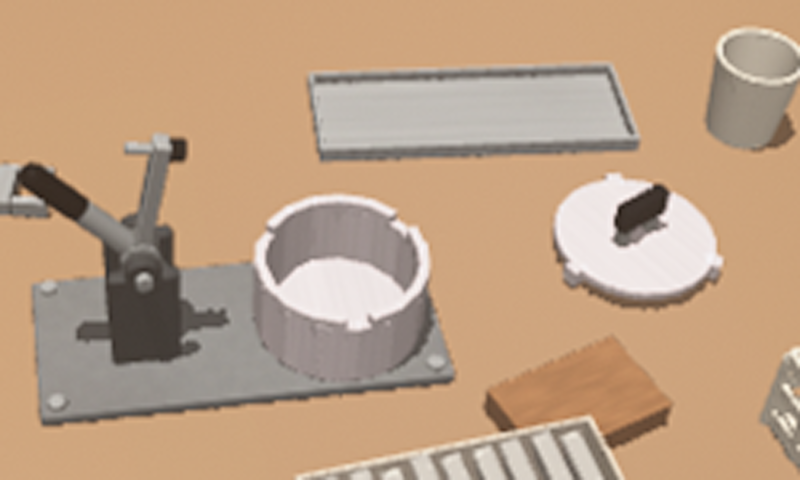

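Run:
```python
from h import *
from scipy.optimize import least_squares
def circ(xy,r=None):
    x0=np.r_[xy.mean(0),r or .05]
    f=(lambda p:np.hypot(*(xy-p[:2]).T)-p[2]) if r is None else (lambda p:np.hypot(*(xy-p[:2]).T)-r)
    return least_squares(f,x0 if r is None else x0[:2],loss='soft_l1',f_scale=.001).x
T=cam('top');S=cam('scene');
for n,c in(('top',T),('scene',S)):
    P=cloud(c); z=P[...,2]; print(n)
    # rim
    m=(abs(z-.078)<.004)&(P[...,0]>.5)&(P[...,0]<.72)&(P[...,1]>.0)&(P[...,1]<.2)
    q=P[m]; print('rim n',m.sum(), q[:,2].mean(), 'mean r fit',circ(q[:,:2]))
    m=(abs(z-.012)<.0035)&(P[...,0]>.5)&(P[...,0]<.72)&(P[...,1]>-.16)&(P[...,1]<.2)
    r=cv2.minAreaRect(P[m][:,:2].astype(np.float32)*1000); print('plate',r)
    # lid flange top z=.020
    m=(abs(z-.020)<.003)&(P[...,0]>.5)&(P[...,0]<.68)&(P[...,1]>.26)&(P[...,1]<.42)
    q=P[m]; print('lid',cv2.minEnclosingCircle(q[:,:2].astype(np.float32)*1000), q[:,:2].mean(0))
    c0=q[:,:2].mean(0); d=q[:,:2]-c0; rr=np.hypot(*d.T); a=np.degrees(np.arctan2(d[:,1],d[:,0]))
    print('  lugs', np.sort(a[rr>.0645]).round(0), np.sort(rr)[-5:])
    m=(z>.05)&(z<.075)&(P[...,0]>.5)&(P[...,0]<.68)&(P[...,1]>.26)&(P[...,1]<.42)
    print('  handle',cv2.minAreaRect(P[m][:,:2].astype(np.float32)*1000),P[m][:,2].mean())
    m=(abs(z-.018)<.004)&(P[...,0]>.37)&(P[...,0]<.48)&(P[...,1]>-.32)&(P[...,1]<-.085)
    q=P[m][:,:2]; print('bar',cv2.minAreaRect(q.astype(np.float32)*1000))
    m=(z>.007)&(z<.02)&(P[...,0]>.33)&(P[...,0]<.5)&(P[...,1]>.11)&(P[...,1]<.42)
    print('tray',cv2.minAreaRect(P[m][:,:2].astype(np.float32)*1000))
    for vx,vy in((.56,-.345),(.535,-.442),(.52,-.281),(.437,-.373)):
        m=(z>.036)&(z<.055)&(np.hypot(P[...,0]-vx,P[...,1]-vy)<.03)
        q=P[m]; e=cv2.minEnclosingCircle(q[:,:2].astype(np.float32)*1000); print('vial',m.sum(),q[:,2].mean().round(4),e,q[:,:2].mean(0).round(4))
```

```text
top
rim n 224 0.07795766058833263 mean r fit [0.62908606 0.09466658 0.05886303]
plate ((611.7030029296875, 18.733993530273438), (220.02566528320312, 354.97979736328125), 0.6075692176818848)
lid ((597.4215698242188, 339.95947265625), 68.3536148071289) [0.59763215 0.340096  ]
  lugs [-70. -68. -66.  50.  52.  54.  56.  58. 169. 174. 174. 177.] [0.06693682 0.06736853 0.06811358 0.0684002  0.06854849]
  handle ((597.0489501953125, 340.514892578125), (14.997614860534668, 46.03229904174805), 20.288484573364258) 0.058916936192239255
bar ((420.81524658203125, -205.14260864257812), (216.26382446289062, 43.48229217529297), 72.24894714355469)
tray ((414.9028625488281, 266.65960693359375), (169.28736877441406, 305.962158203125), 0.15198387205600739)
vial 39 0.0427 ((556.6771240234375, -346.23028564453125), 10.552967071533203) [ 0.5566 -0.346 ]
vial 37 0.044 ((536.279541015625, -442.3182067871094), 10.317535400390625) [ 0.5362 -0.4414]
vial 41 0.0437 ((519.81982421875, -281.3387756347656), 10.765941619873047) [ 0.5194 -0.2806]
vial 41 0.0432 ((436.5239562988281, -370.1359558105469), 11.8251333236
[... 712 characters left out ...]
828125, 340.7367248535156), (16.266284942626953, 45.49079132080078), 22.231603622436523) 0.05838894824626767
bar ((425.655029296875, -205.67678833007812), (218.73228454589844, 47.67646789550781), 73.23058319091797)
tray ((419.2933349609375, 265.74591064453125), (271.4858703613281, 109.066162109375), 82.3410873413086)
vial 57 0.0435 ((559.6630249023438, -346.0108337402344), 10.468123435974121) [ 0.5606 -0.3457]
vial 61 0.0433 ((539.9674682617188, -443.04364013671875), 11.055895805358887) [ 0.5406 -0.4421]
vial 56 0.043 ((521.2106323242188, -280.8520812988281), 11.318084716796875) [ 0.5233 -0.28  ]
vial 52 0.0428 ((440.38287353515625, -373.16375732421875), 11.732362747192383) [ 0.4422 -0.3721]
```

{"op": "play_rows", "data": {
  "series": [
    [[-1,0,0,0.05,0],[-1,0,0,0.08,-0.1],[-1,0.04,0.04,0.08,-0.2],[-1,0.08,0.08,0.08,-0.3],[-1,0.12,0.12,0.08,-0.4],[-0.1,0.16,0.16,0.08,-0.47],[-0.1,0.19,0.19,0.08,-0.47],[-0.1,0.22,0.22,0.08,-0.47]]
  ],
  "force": 15
}}

```text
t: 1.1
tool_pos: [0.4523, -0.3365, 0.3128]
orientation: [3.14, -0.095, 0.0]
force: [0.2, -1.0, 0.1]
opening: 0.0735
```

{"op": "play_rows", "data": {
  "series": [
    [[-0.1,0.035,0.03,0,0],[-0.1,0.0615,0.049,-0.02,0],[-0.1,0.0615,0.049,-0.07,0],[-0.1,0.0615,0.049,-0.12,0],[-0.1,0.0615,0.049,-0.16,0],[-0.1,0.0615,0.049,-0.2,0],[-0.1,0.0615,0.049,-0.2,0]]
  ]
}}

```text
t: 1.8
tool_pos: [0.5086, -0.2863, 0.1056]
orientation: [-3.134, 0.094, 0.016]
force: [-2.1, 1.5, -0.9]
opening: 0.0514
```

```bash
cat > vials.py <<'E'
from h import *
s=sensors.read_state()
R=cv2.Rodrigues(np.array(s['orientation']))[0]
print('t',round(s['t'],2),'tcp',s['tool_pos'].round(4),'jaw yaw',np.degrees(np.arctan2(R[1,1],R[0,1])).round(2),'F',s['force'].round(1),'open',round(s['opening'],4),'q6',s['q'][5].round(2))
for n in('top','scene'):
    c=cam(n); save(c,n+'_last.png'); P=cloud(c); z=P[...,2]
    m=((z>.012)&(z<.055)&(P[...,0]>.39)&(P[...,0]<.72)&(P[...,1]>-.56)&(P[...,1]<-.15)).astype(np.uint8)
    k,l,st,ce=cv2.connectedComponentsWithStats(m)
    for i in range(1,k):
        q=P[(l==i)]; q=q[q[:,2]>.036]
        if len(q)>15:
            (x,y),r=cv2.minEnclosingCircle(q[:,:2].astype(np.float32)); 
            if r<.03: print(n,len(q),round(x,4),round(y,4),round(r,4))
E
python3 vials.py
```

```text
t 1.8 tcp [ 0.5086 -0.2863  0.1056] jaw yaw -93.44 F [-2.1  1.5 -0.9] open 0.0514 q6 1.03
top 40 0.4365 -0.3729 0.0106
scene 51 0.4404 -0.3725 0.0104
scene 55 0.5207 -0.2807 0.0109
scene 63 0.5389 -0.4425 0.0116
scene 61 0.559 -0.3468 0.011
```

{"op": "play_rows", "data": {
  "series": [
    [[-0.1,0,0,0,0],[-0.1,0,0,-0.03,0],[-0.1,0,0,-0.06,0],[-0.1,0,0,-0.08,0],[-0.1,0,0,-0.093,0],[-0.1,0,0,-0.093,0],[1,0,0,-0.093,0],[1,0,0,-0.093,0]]
  ]
}}

```text
t: 2.7
tool_pos: [0.5141, -0.2901, 0.0218]
orientation: [3.138, -0.095, 0.004]
force: [-0.1, -0.1, -0.7]
opening: 0.0392
```

{"op": "play_rows", "data": {
  "series": [
    [[1,0,0,0,0],[1,0,0,0,0],[1,0,0,0.0,0]]
  ]
}}

```text
t: 3.0
tool_pos: [0.5135, -0.2897, 0.0208]
orientation: [3.139, -0.095, 0.002]
force: [-0.4, 1.3, 6.2]
opening: 0.026
```

```bash
python3 vials.py
```

```text
t 3.0 tcp [ 0.5135 -0.2897  0.0208] jaw yaw -93.45 F [-0.4  1.3  6.2] open 0.026 q6 1.03
scene 20 0.449 -0.3706 0.0076
scene 61 0.5397 -0.4431 0.0114
scene 60 0.5595 -0.3471 0.0115
```

{"op": "play_rows", "data": {
  "series": [
    [[-0.1,0,0,0,0],[-0.1,0,0,0,0],[-0.1,0.007,0,0,0],[-0.1,0.007,0,0,0],[1,0.007,0,0,0],[1,0.007,0,0,0],[1,0.007,0,0,0],[1,0.007,0,0,0]]
  ]
}}

```text
t: 3.9
tool_pos: [0.5196, -0.2892, 0.0196]
orientation: [-3.14, 0.095, 0.0]
force: [-0.5, 0.4, -0.9]
opening: 0.0254
```

```bash
python3 vials.py; python3 -c "
import cv2;i=cv2.imread('pics/scene_last.png')[190:340,100:300];cv2.imwrite('pics/v1.png',cv2.resize(i,(800,600)))"
```

```text
t 3.9 tcp [ 0.5196 -0.2892  0.0196] jaw yaw -93.45 F [-0.5  0.4 -0.9] open 0.0254 q6 1.04
scene 147 0.5227 -0.2894 0.0298
scene 62 0.5378 -0.4432 0.0126
scene 58 0.5587 -0.3444 0.0117
```

View pics/v1.png

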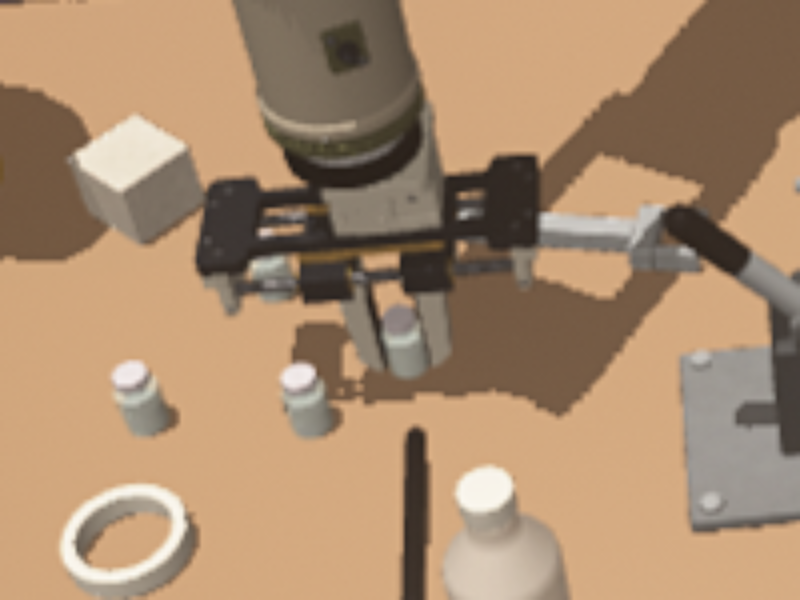

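The vial is held upright between the pads, at about (405,340) in the crop. Now I lift it and carry it to the canister.

{"op": "play_rows", "data": {
  "series": [
    [[1,0,0,0.04,0],[1,0,0,0.09,0],[1,0,0,0.14,0],[1,0,0,0.19,0],[1,0,0,0.24,0],[1,0.012,0.035,0.27,0],[1,0.024,0.07,0.28,0],[1,0.036,0.105,0.28,0]]
  ]
}}

```text
t: 4.8
tool_pos: [0.557, -0.1838, 0.3032]
orientation: [3.138, -0.096, 0.008]
force: [1.3, -0.9, -1.4]
opening: 0.0253
```

{"op": "play_rows", "data": {
  "series": [
    [[1,0.014,0.04,0,0],[1,0.028,0.08,0,0],[1,0.042,0.12,0,0],[1,0.056,0.16,0,0],[1,0.07,0.2,0,0],[1,0.085,0.24,0,0],[1,0.1,0.28,0,0],[1,0.1,0.28,0,0]]
  ]
}}

```text
t: 5.6
tool_pos: [0.6561, 0.1011, 0.2986]
orientation: [-3.139, 0.086, 0.002]
force: [-1.6, -0.7, -1.3]
opening: 0.0255
```

{"op": "play_rows", "data": {
  "series": [
    [[1,0,0,0,0],[1,0,0,0,0],[1,0,0,0,0]]
  ]
}}

```text
t: 5.9
tool_pos: [0.6556, 0.0944, 0.2999]
orientation: [3.14, -0.097, 0.0]
force: [1.3, -0.3, -0.5]
opening: 0.0254
```

{"op": "play_rows", "data": {
  "series": [
    [[1,0.003,0.003,0,0],[1,0.003,0.003,-0.05,0],[1,0.003,0.003,-0.1,0],[1,0.003,0.003,-0.15,0],[1,0.003,0.003,-0.19,0],[1,0.003,0.003,-0.22,0],[1,0.003,0.003,-0.245,0],[1,0.003,0.003,-0.255,0]]
  ]
}}

```text
t: 6.7
tool_pos: [0.6566, 0.098, 0.0412]
orientation: [3.14, -0.096, -0.008]
force: [-0.4, 0.1, -0.2]
opening: 0.0258
```

{"op": "play_rows", "data": {
  "series": [
    [[1,0,0,-0.006,0],[1,0,0,-0.006,0],[0.25,0,0,-0.006,0],[0.25,0,0,-0.006,0],[0.25,0,0,-0.006,0]]
  ]
}}

```text
t: 7.2
tool_pos: [0.6597, 0.0988, 0.0402]
orientation: [-3.14, 0.095, -0.003]
force: [-0.5, -0.8, 0.4]
opening: 0.035
```

```bash
python3 vials.py; python3 -c "
import cv2;i=cv2.imread('pics/scene_last.png')[180:330,240:440];cv2.imwrite('pics/v2.png',cv2.resize(i,(800,600)))"
```

```text
t 7.2 tcp [0.6597 0.0988 0.0402] jaw yaw -93.45 F [-0.5 -0.8  0.4] open 0.035 q6 1.7
top 41 0.5565 -0.3441 0.0125
top 37 0.5373 -0.4402 0.0105
top 35 0.4369 -0.3726 0.0099
scene 51 0.4399 -0.3729 0.011
scene 61 0.5378 -0.4433 0.0125
scene 60 0.5585 -0.3468 0.0119
```

View pics/v2.png

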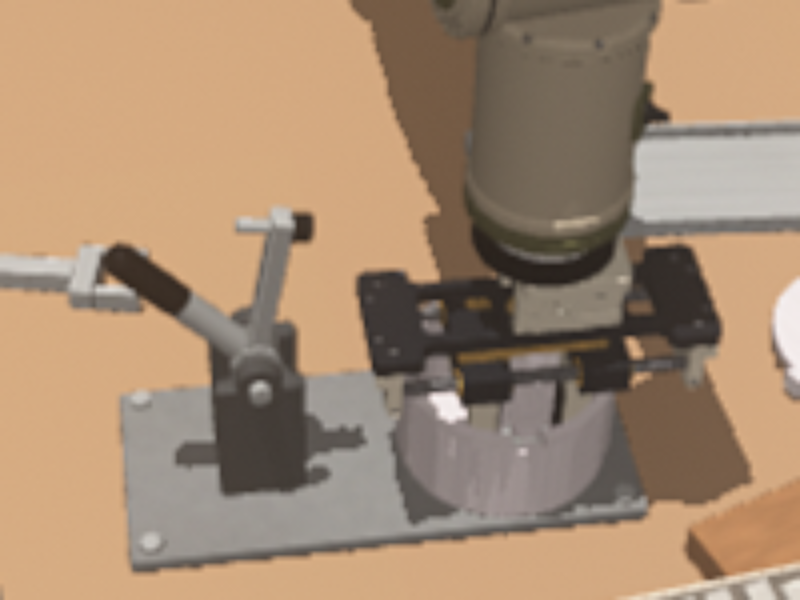

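The gripper sits in the canister with open margin to the clamp arm, and the vial is released. I'm going up and over to the next vial.

{"op": "play_rows", "data": {
  "series": [
    [[0.25,0,0,0.04,0],[0.25,0,0,0.09,0],[0.25,0,0,0.14,0],[0.25,0,0,0.19,0],[0.25,0,0,0.24,0],[0.25,0,0,0.26,0],[0.25,-0.01,-0.045,0.26,0],[0.25,-0.02,-0.09,0.26,0]]
  ]
}}

```text
t: 8.1
tool_pos: [0.6391, 0.0091, 0.3004]
orientation: [3.14, -0.09, 0.005]
force: [0.7, -1.2, 0.0]
opening: 0.0347
```

{"op": "play_rows", "data": {
  "series": [
    [[0,-0.01,-0.045,0,0],[0,-0.02,-0.09,0,0],[-0.1,-0.03,-0.135,0,0],[-0.1,-0.04,-0.18,0,0],[-0.1,-0.05,-0.225,0,0],[-0.1,-0.06,-0.27,0,0],[-0.1,-0.07,-0.315,-0.03,0],[-0.1,-0.08,-0.354,-0.06,0]]
  ]
}}

```text
t: 8.9
tool_pos: [0.56, -0.3436, 0.2432]
orientation: [3.138, -0.095, 0.006]
force: [-0.1, -0.6, -0.3]
opening: 0.0511
```

{"op": "play_rows", "data": {
  "series": [
    [[-0.1,0,0,-0.05,0],[-0.1,0,0,-0.1,0],[-0.1,0,0,-0.12,0],[-0.1,0,0,-0.12,0],[-0.1,0,0,-0.12,0]]
  ]
}}

```text
t: 9.4
tool_pos: [0.5601, -0.3412, 0.1226]
orientation: [3.14, -0.094, 0.001]
force: [0.2, 0.6, 0.3]
opening: 0.0515
```

```bash
python3 vials.py
```

```text
t 9.4 tcp [ 0.5601 -0.3412  0.1226] jaw yaw -93.44 F [0.2 0.6 0.3] open 0.0515 q6 1.01
top 40 0.4382 -0.3718 0.0113
scene 50 0.4394 -0.3719 0.0112
scene 61 0.5386 -0.4448 0.0118
scene 58 0.5592 -0.3465 0.0118
```

{"op": "play_rows", "data": {
  "series": [
    [[-0.1,-0.001,-0.005,-0.04,0],[-0.1,-0.001,-0.005,-0.08,0],[-0.1,-0.001,-0.005,-0.102,0],[-0.1,-0.001,-0.005,-0.102,0],[1,-0.001,-0.005,-0.102,0],[1,-0.001,-0.005,-0.102,0],[1,-0.001,-0.005,-0.102,0],[1,-0.001,-0.005,-0.102,0]]
  ]
}}

```text
t: 10.3
tool_pos: [0.56, -0.347, 0.0219]
orientation: [3.138, -0.094, 0.004]
force: [-0.2, 0.3, 4.6]
opening: 0.0256
```

{"op": "play_rows", "data": {
  "series": [
    [[1,0,0,0.04,0],[1,0,0,0.09,0],[1,0,0,0.14,0],[1,0,0,0.19,0],[1,0,0,0.24,0],[1,0,0.04,0.28,0],[1,0.005,0.08,0.28,0],[1,0.01,0.12,0.28,0]]
  ]
}}

```text
t: 11.1
tool_pos: [0.5696, -0.2254, 0.3036]
orientation: [3.138, -0.096, 0.009]
force: [0.4, -0.7, -0.5]
opening: 0.0254
```

{"op": "play_rows", "data": {
  "series": [
    [[1,0.01,0.045,0,0],[1,0.014,0.09,0,0],[1,0.018,0.135,0,0],[1,0.022,0.18,0,0],[1,0.026,0.225,0,0],[1,0.03,0.27,0,0],[1,0.034,0.315,0,0],[1,0.034,0.325,0,0]]
  ]
}}

```text
t: 11.9
tool_pos: [0.6025, 0.1035, 0.3003]
orientation: [-3.139, 0.088, -0.001]
force: [0.6, -0.1, -0.9]
opening: 0.0254
```

{"op": "play_rows", "data": {
  "series": [
    [[1,0,0,0,0],[1,0,0,0,0],[1,0,0,0,0]]
  ]
}}

```text
t: 12.2
tool_pos: [0.6029, 0.0972, 0.2999]
orientation: [3.14, -0.097, 0.0]
force: [-1.0, -0.4, -0.3]
opening: 0.0252
```

{"op": "play_rows", "data": {
  "series": [
    [[1,0.001,0.003,0,0],[1,0.001,0.003,-0.05,0],[1,0.001,0.003,-0.1,0],[1,0.001,0.003,-0.15,0],[1,0.001,0.003,-0.19,0],[1,0.001,0.003,-0.22,0],[1,0.001,0.003,-0.245,0],[1,0.001,0.003,-0.255,0]]
  ]
}}

```text
t: 13.0
tool_pos: [0.6016, 0.1008, 0.0414]
orientation: [3.139, -0.097, -0.008]
force: [-0.7, 0.3, -0.3]
opening: 0.0256
```

{"op": "play_rows", "data": {
  "series": [
    [[1,0,0,-0.005,0],[1,0,0,-0.005,0],[0.25,0,0,-0.005,0],[0.25,0,0,-0.005,0],[0.25,0,0,-0.005,0]]
  ]
}}

```text
t: 13.5
tool_pos: [0.6046, 0.102, 0.0411]
orientation: [-3.14, 0.094, -0.003]
force: [-0.6, 0.2, 0.6]
opening: 0.035
```

{"op": "play_rows", "data": {
  "series": [
    [[0.25,0,0,0.04,0],[0.25,0,0,0.09,0],[0.25,0,0,0.14,0],[0.25,0,0,0.19,0],[0.25,0,0,0.24,0],[0.25,0,0,0.26,0],[0.25,0,-0.045,0.26,0.1],[0.25,0,-0.09,0.26,0.2]]
  ]
}}

```text
t: 14.3
tool_pos: [0.6044, 0.012, 0.3021]
orientation: [3.133, 0.231, 0.006]
force: [-0.4, -0.5, -0.9]
opening: 0.0352
```

```bash
python3 vials.py;python3 -c "
import cv2;i=cv2.imread('pics/scene_last.png')[180:330,240:440];cv2.imwrite('pics/v3.png',cv2.resize(i,(800,600)))"
```

```text
t 14.3 tcp [0.6044 0.012  0.3021] jaw yaw -81.58 F [-0.4 -0.5 -0.9] open 0.0352 q6 1.36
top 38 0.5371 -0.4407 0.0109
top 36 0.4371 -0.3719 0.0101
scene 50 0.4397 -0.3724 0.0114
scene 63 0.5384 -0.4426 0.011
```

View pics/v3.png

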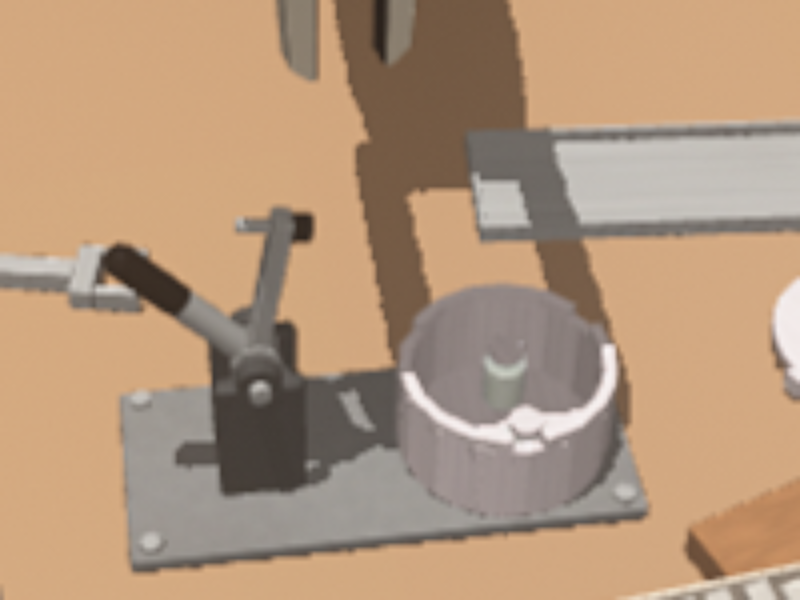

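{"op": "play_rows", "data": {
  "series": [
    [[0,-0.005,-0.045,0,0.14],[0,-0.01,-0.09,0,0.28],[-0.1,-0.015,-0.135,0,0.42],[-0.1,-0.02,-0.18,0,0.56],[-0.1,-0.03,-0.225,0,0.7],[-0.1,-0.04,-0.27,0,0.84],[-0.1,-0.05,-0.315,-0.02,0.98],[-0.1,-0.06,-0.36,-0.04,1.12]]
  ]
}}

```text
t: 15.2
tool_pos: [0.5441, -0.3492, 0.261]
orientation: [2.532, 1.855, 0.002]
force: [1.3, 0.1, -0.9]
opening: 0.0511
```

{"op": "play_rows", "data": {
  "series": [
    [[-0.1,-0.005,-0.045,0,0.12],[-0.1,-0.006,-0.095,-0.05,0.24],[-0.1,-0.006,-0.095,-0.1,0.243],[-0.1,-0.006,-0.095,-0.15,0.243],[-0.1,-0.006,-0.095,-0.16,0.243],[-0.1,-0.006,-0.095,-0.16,0.243]]
  ]
}}

```text
t: 15.8
tool_pos: [0.5352, -0.4397, 0.0935]
orientation: [-2.289, -2.136, 0.001]
force: [-0.5, 0.5, -0.2]
opening: 0.0509
```

```bash
python3 vials.py
```

```text
t 15.8 tcp [ 0.5352 -0.4397  0.0935] jaw yaw -3.96 F [-0.5  0.5 -0.2] open 0.0509 q6 -0.69
scene 50 0.4381 -0.373 0.0145
scene 61 0.5396 -0.4447 0.0118
```

{"op": "play_rows", "data": {
  "series": [
    [[-0.1,0.003,-0.003,-0.035,0],[-0.1,0.003,-0.003,-0.06,0],[-0.1,0.003,-0.003,-0.073,0],[-0.1,0.003,-0.003,-0.073,0],[1,0.003,-0.003,-0.073,0],[1,0.003,-0.003,-0.073,0],[1,0.003,-0.003,-0.073,0],[1,0.003,-0.003,-0.073,0]]
  ]
}}

```text
t: 16.7
tool_pos: [0.5415, -0.4463, 0.0284]
orientation: [2.294, 2.143, 0.0]
force: [-1.7, 0.9, 3.6]
opening: 0.0257
```

{"op": "play_rows", "data": {
  "series": [
    [[1,0,0,0.04,0],[1,0,0,0.09,0],[1,0,0,0.14,0],[1,0,0,0.19,0],[1,0,0,0.24,0],[1,0,0.04,0.28,0],[1,0.01,0.08,0.28,0],[1,0.02,0.12,0.28,0]]
  ]
}}

```text
t: 17.5
tool_pos: [0.5616, -0.3251, 0.3106]
orientation: [2.293, 2.14, 0.002]
force: [-0.2, -0.3, 0.1]
opening: 0.0253
```

{"op": "play_rows", "data": {
  "series": [
    [[1,0.01,0.045,0,0],[1,0.02,0.09,0,0],[1,0.03,0.135,0,0],[1,0.04,0.18,0,0],[1,0.05,0.225,0,0],[1,0.06,0.27,0,0],[1,0.065,0.315,0,0],[1,0.07,0.36,0,0]]
  ]
}}

```text
t: 18.3
tool_pos: [0.6308, 0.0362, 0.3073]
orientation: [2.295, 2.144, 0.001]
force: [0.3, -0.3, 0.3]
opening: 0.0256
```

{"op": "play_rows", "data": {
  "series": [
    [[1,0,0.03,0,0],[1,0,0.03,0,0],[1,0,0.03,0,0]]
  ]
}}

```text
t: 18.6
tool_pos: [0.6307, 0.0649, 0.3071]
orientation: [2.294, 2.146, -0.0]
force: [-1.1, -0.6, -1.4]
opening: 0.0255
```

{"op": "play_rows", "data": {
  "series": [
    [[1,-0.001,0.001,0,0],[1,-0.001,0.001,-0.05,0],[1,-0.001,0.001,-0.1,0],[1,-0.001,0.001,-0.15,0],[1,-0.001,0.001,-0.19,0],[1,-0.001,0.001,-0.22,0],[1,-0.001,0.001,-0.245,0],[1,-0.001,0.001,-0.255,0]]
  ]
}}

```text
t: 19.4
tool_pos: [0.6276, 0.0637, 0.0485]
orientation: [-2.296, -2.14, 0.006]
force: [-0.6, 0.0, -0.5]
opening: 0.0256
```

{"op": "play_rows", "data": {
  "series": [
    [[1,0,0,-0.006,0],[1,0,0,-0.006,0],[1,0,0,-0.006,0]]
  ]
}}

```text
t: 19.7
tool_pos: [0.6311, 0.0651, 0.0477]
orientation: [2.295, 2.143, 0.003]
force: [1.2, 0.1, 0.7]
opening: 0.0256
```

{"op": "play_rows", "data": {
  "series": [
    [[1,0,0,-0.002,0],[1,0,0,-0.002,0],[0.25,0,0,-0.002,0],[0.25,0,0,-0.002,0],[0.25,0,0,-0.002,0]]
  ]
}}

```text
t: 20.2
tool_pos: [0.6299, 0.0654, 0.0441]
orientation: [2.295, 2.145, 0.0]
force: [-0.3, -0.5, 0.7]
opening: 0.0348
```

{"op": "play_rows", "data": {
  "series": [
    [[0.25,0,0,0.04,0],[0.25,0,0,0.09,0],[0.25,0,0,0.14,0],[0.25,0,0,0.19,0],[0.25,0,0,0.24,0],[0.25,0,0,0.26,0],[0.25,-0.02,-0.045,0.26,0],[0.25,-0.04,-0.09,0.26,0]]
  ]
}}

```text
t: 21.0
tool_pos: [0.59, -0.0247, 0.3052]
orientation: [2.291, 2.147, 0.002]
force: [0.2, -0.5, -0.2]
opening: 0.0351
```

{"op": "play_rows", "data": {
  "series": [
    [[0,-0.02,-0.045,0,0],[0,-0.04,-0.09,0,0],[-0.1,-0.06,-0.135,0,0],[-0.1,-0.08,-0.18,0,0],[-0.1,-0.1,-0.225,0,0],[-0.1,-0.12,-0.27,0,0],[-0.1,-0.14,-0.315,-0.03,0],[-0.1,-0.15,-0.347,-0.06,0]]
  ]
}}

```text
t: 21.8
tool_pos: [0.44, -0.3727, 0.2473]
orientation: [2.293, 2.14, -0.0]
force: [0.7, 0.2, 0.4]
opening: 0.0514
```

{"op": "play_rows", "data": {
  "series": [
    [[-0.1,0,0,-0.05,0],[-0.1,0,0,-0.1,0],[-0.1,0,0,-0.13,0],[-0.1,0,0,-0.13,0],[-0.1,0,0,-0.13,0]]
  ]
}}

```text
t: 22.3
tool_pos: [0.4405, -0.3698, 0.1161]
orientation: [-2.295, -2.144, -0.0]
force: [1.1, -0.9, 1.8]
opening: 0.0511
```

```bash
python3 vials.py
```

```text
t 22.3 tcp [ 0.4405 -0.3698  0.1161] jaw yaw -3.89 F [ 1.1 -0.9  1.8] open 0.0511 q6 -0.72
top 20 0.4394 -0.3703 0.0088
scene 51 0.4405 -0.3737 0.0114
```

{"op": "play_rows", "data": {
  "series": [
    [[-0.1,-0.001,-0.002,-0.035,0],[-0.1,-0.001,-0.002,-0.065,0],[-0.1,-0.001,-0.002,-0.085,0],[-0.1,-0.001,-0.002,-0.095,0],[-0.1,-0.001,-0.002,-0.096,0],[1,-0.001,-0.002,-0.096,0],[1,-0.001,-0.002,-0.096,0],[1,-0.001,-0.002,-0.096,0]]
  ]
}}

```text
t: 23.2
tool_pos: [0.4403, -0.3727, 0.0212]
orientation: [2.294, 2.143, 0.0]
force: [0.7, -0.7, 0.6]
opening: 0.0319
```

{"op": "play_rows", "data": {
  "series": [
    [[1,0,0,0,0],[1,0,0,0,0]]
  ]
}}

```text
t: 23.4
tool_pos: [0.44, -0.3724, 0.0206]
orientation: [2.294, 2.143, 0.0]
force: [-1.6, 0.2, 5.6]
opening: 0.026
```

{"op": "play_rows", "data": {
  "series": [
    [[1,0,0,0.04,0],[1,0,0,0.09,0],[1,0,0,0.14,0],[1,0,0,0.19,0],[1,0,0,0.24,0],[1,0.02,0.04,0.28,0],[1,0.04,0.08,0.28,0],[1,0.06,0.12,0.28,0]]
  ]
}}

```text
t: 24.2
tool_pos: [0.5006, -0.2513, 0.3024]
orientation: [2.294, 2.14, 0.002]
force: [1.0, -0.3, -0.5]
opening: 0.0255
```

{"op": "play_rows", "data": {
  "series": [
    [[1,0.02,0.045,0,0],[1,0.04,0.09,0,0],[1,0.06,0.135,0,0],[1,0.08,0.18,0,0],[1,0.1,0.225,0,0],[1,0.12,0.27,0,0],[1,0.13,0.315,0,0],[1,0.135,0.36,0,0]]
  ]
}}

```text
t: 25.0
tool_pos: [0.6347, 0.1101, 0.2989]
orientation: [-2.295, -2.144, 0.001]
force: [-0.1, -0.9, -0.5]
opening: 0.0259
```

{"op": "play_rows", "data": {
  "series": [
    [[1,0,0.01,0,0],[1,0,0.01,0,0],[1,0,0.01,0,0]]
  ]
}}

```text
t: 25.3
tool_pos: [0.6343, 0.1171, 0.2994]
orientation: [2.296, 2.144, -0.001]
force: [-0.1, -0.4, -0.4]
opening: 0.0256
```

{"op": "play_rows", "data": {
  "series": [
    [[1,-0.001,0.005,0,0],[1,-0.001,0.005,-0.05,0],[1,-0.001,0.005,-0.1,0],[1,-0.001,0.005,-0.15,0],[1,-0.001,0.005,-0.19,0],[1,-0.001,0.005,-0.22,0],[1,-0.001,0.005,-0.245,0],[1,-0.001,0.005,-0.255,0]]
  ]
}}

```text
t: 26.1
tool_pos: [0.6314, 0.1215, 0.0414]
orientation: [-2.296, -2.14, 0.006]
force: [-0.9, 0.4, -0.2]
opening: 0.0261
```

{"op": "play_rows", "data": {
  "series": [
    [[1,0,0,-0.005,0],[1,0,0,-0.006,0],[1,0,0,-0.006,0],[0.25,0,0,-0.006,0],[0.25,0,0,-0.006,0],[0.25,0,0,-0.006,0]]
  ]
}}

```text
t: 26.7
tool_pos: [0.6339, 0.1233, 0.0394]
orientation: [2.295, 2.144, 0.002]
force: [0.0, -0.0, -0.8]
opening: 0.0346
```

{"op": "play_rows", "data": {
  "series": [
    [[0.25,0,0,0.04,0],[0.25,0,0,0.09,0],[0.25,0,0,0.14,0],[0.25,0,0,0.19,0],[0.25,-0.05,0,0.22,0],[0.25,-0.1,0,0.22,0],[0.25,-0.15,0,0.22,0],[0.25,-0.2,0,0.22,0]]
  ]
}}

```text
t: 27.5
tool_pos: [0.4392, 0.1231, 0.259]
orientation: [2.295, 2.144, 0.002]
force: [-1.4, -0.2, 1.5]
opening: 0.0345
```

```bash
python3 vials.py;python3 -c "
import cv2,numpy as np;i=cv2.resize(cv2.imread('pics/scene_last.png')[190:340,250:400],(400,400));j=cv2.resize(cv2.imread('pics/top_last.png')[160:280,240:380],(400,343));cv2.imwrite('pics/v4.png',np.hstack([i,cv2.copyMakeBorder(j,0,57,0,0,0)]))"
```

```text
t 27.5 tcp [0.4392 0.1231 0.259 ] jaw yaw -3.9 F [-1.4 -0.2  1.5] open 0.0345 q6 0.23
```

View pics/v4.png

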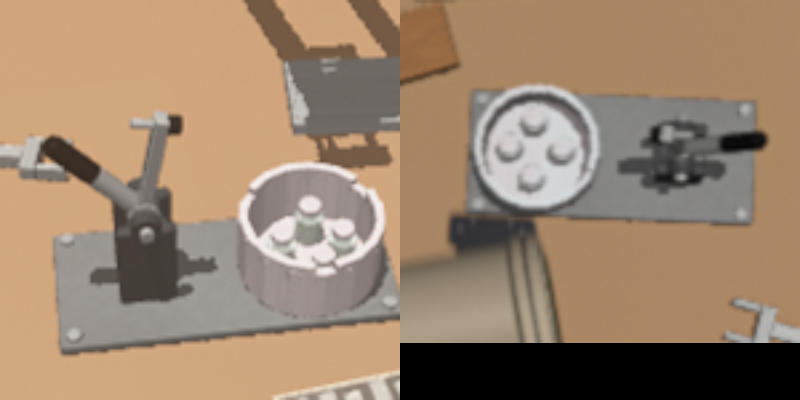

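View pics/scene_last.png

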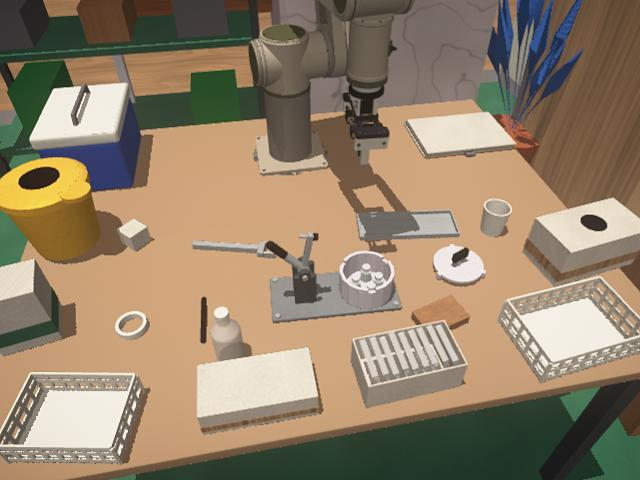

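All four vials stand in the canister and none is left on the counter. The lid is next.

{"op": "play_rows", "data": {
  "series": [
    [[-0.1,0.03,0.04,0,0.12],[-0.1,0.06,0.08,0,0.24],[-0.1,0.09,0.12,0,0.36],[-0.1,0.12,0.16,0,0.452],[-0.1,0.15,0.2,-0.03,0.452],[-0.1,0.158,0.217,-0.07,0.452],[-0.1,0.158,0.217,-0.11,0.452],[-0.1,0.158,0.217,-0.13,0.452]]
  ]
}}

```text
t: 28.4
tool_pos: [0.5969, 0.3402, 0.1226]
orientation: [-1.753, -2.603, 0.009]
force: [-1.6, -0.5, -0.5]
opening: 0.0515
```

{"op": "play_rows", "data": {
  "series": [
    [[-0.1,0,0,0,0],[-0.1,0,0,0,0],[-0.1,0,0,0,0]]
  ]
}}

```text
t: 28.7
tool_pos: [0.6003, 0.3407, 0.1315]
orientation: [1.756, 2.603, 0.006]
force: [-0.5, 0.3, 0.9]
opening: 0.0513
```

```bash
python3 vials.py
python3 - <<'E'
from h import *
for n in('top','scene'):
    c=cam(n);P=cloud(c);z=P[...,2]
    m=(z>.05)&(z<.068)&(P[...,0]>.5)&(P[...,0]<.68)&(P[...,1]>.28)&(P[...,1]<.42)
    g=c['color'].max(2)<70
    m&=g
    if m.sum()>10: print(n,m.sum(),cv2.minAreaRect(P[m][:,:2].astype(np.float32)*1000))
E
```

```text
t 28.7 tcp [0.6003 0.3407 0.1315] jaw yaw 21.99 F [-0.5  0.3  0.9] open 0.0513 q6 0.06
scene 97 ((600.4402465820312, 339.88983154296875), (12.362061500549316, 42.768775939941406), 20.905405044555664)
```

{"op": "play_rows", "data": {
  "series": [
    [[-0.1,-0.002,0,-0.03,-0.01],[-0.1,-0.002,0,-0.06,-0.01],[-0.1,-0.002,0,-0.08,-0.01],[-0.1,-0.002,0,-0.088,-0.01],[-0.1,-0.002,0,-0.088,-0.01],[-0.1,-0.002,0,-0.088,-0.01]]
  ],
  "force": 15
}}

```text
t: 29.5
tool_pos: [0.5976, 0.3406, 0.0422]
orientation: [1.769, 2.595, 0.003]
force: [1.2, 0.5, 0.4]
opening: 0.0511
```

{"op": "play_rows", "data": {
  "series": [
    [[0.3,0,0,0,0],[0.6,0,0,0,0],[1,0,0,0,0],[1,0,0,0,0],[1,0,0,0,0],[1,0,0,0,0]]
  ],
  "force": 15
}}

```text
t: 30.1
tool_pos: [0.5969, 0.3402, 0.0407]
orientation: [1.77, 2.595, 0.001]
force: [0.9, 0.6, 1.3]
opening: 0.014
```

{"op": "play_rows", "data": {
  "series": [
    [[1,0,0,0,0],[1,0,0,0,0]]
  ],
  "force": 40
}}

```text
t: 30.3
tool_pos: [0.597, 0.3402, 0.0408]
orientation: [1.77, 2.595, 0.001]
force: [2.1, 0.5, 1.2]
opening: 0.0137
```

```bash
python3 vials.py
```

```text
t 30.3 tcp [0.597  0.3402 0.0408] jaw yaw 21.43 F [2.1 0.5 1.2] open 0.0137 q6 0.07
```

{"op": "play_rows", "data": {
  "series": [
    [[1,0,0,0.03,0],[1,0,0,0.06,0],[1,0,0,0.1,-0.1],[1,0,0,0.13,-0.2],[1,0,0,0.13,-0.3],[1,0,0,0.13,-0.4],[1,0,0,0.13,-0.5],[1,0,0,0.13,-0.575]]
  ]
}}

```text
t: 31.2
tool_pos: [0.5959, 0.3399, 0.1694]
orientation: [-2.436, -1.982, 0.003]
force: [-0.0, 0.2, -3.3]
opening: 0.0138
```

{"op": "play_rows", "data": {
  "series": [
    [[1,0,0,0,0],[1,0,0,0,0],[1,0,0,0,0]]
  ]
}}

```text
t: 31.5
tool_pos: [0.5964, 0.34, 0.1701]
orientation: [-2.431, -1.989, 0.001]
force: [-0.5, -0.0, -2.9]
opening: 0.0137
```

```bash
python3 vials.py
python3 - <<'E'
from h import *
from scipy.optimize import least_squares
def circ(xy):
    return least_squares(lambda p:np.hypot(*(xy-p[:2]).T)-p[2],np.r_[xy.mean(0),.06],loss='soft_l1',f_scale=.001).x
for n in('top','scene'):
    c=cam(n);P=cloud(c);z=P[...,2]
    # lid flange top expected z = .1705-.0408+.020
    m=(abs(z-.150)<.006)&(P[...,0]>.5)&(P[...,0]<.70)&(P[...,1]>.24)&(P[...,1]<.44)
    q=P[m];print(n,m.sum(),q[:,2].mean() if m.sum() else '',np.percentile(q,[0,100],axis=0).round(4) if m.sum() else '')
    # plate + rim
    m=(abs(z-.012)<.004)&(P[...,0]>.54)&(P[...,0]<.71)&(P[...,1]>-.145)&(P[...,1]<.185)
    m&=(c['color'].std(2)<12)
    print('plate',cv2.minAreaRect(P[m][:,:2].astype(np.float32)*1000))
    m=(abs(z-.078)<.003)&(P[...,0]>.5)&(P[...,0]<.72)&(P[...,1]>.0)&(P[...,1]<.2)
    q=P[m][:,:2];r=circ(q);d=q-r[:2];a=np.degrees(np.arctan2(d[:,1],d[:,0]));print('rim',len(q),r,np.histogram(a%360,bins=72,range=(0,360))[0])
E
python3 -c "
import cv2;i=cv2.imread('pics/scene_last.png')[160:340,260:500];cv2.imwrite('pics/l1.png',cv2.resize(i,(800,600)))"
```

```text
t 31.5 tcp [0.5964 0.34   0.1701] jaw yaw -11.41 F [-0.5 -0.  -2.9] open 0.0137 q6 0.64
top 437 0.14984068222914512 [[0.5349 0.2725 0.1441]
 [0.6578 0.3896 0.1559]]
plate ((624.1304931640625, 18.71875), (298.11419677734375, 130.12667846679688), 86.81729888916016)
rim 163 [0.62860919 0.09439574 0.05884778] [0 1 4 5 2 4 0 1 3 2 2 4 5 2 4 5 4 1 0 4 5 1 0 0 2 3 1 3 2 2 1 2 1 4 2 2 4
 1 2 3 2 0 5 2 2 1 0 0 0 1 4 6 3 1 2 4 1 3 2 2 1 3 3 5 1 4 1 5 3 1 0 1]
scene 1238 0.14961427898844026 [[0.5343 0.2735 0.144 ]
 [0.6616 0.4021 0.1557]]
plate ((628.1057739257812, 17.872268676757812), (297.1225280761719, 131.12303161621094), 86.7003173828125)
rim 388 [0.63067664 0.09352117 0.05892665] [ 0  7  6  6  6  6  7  6  7  5  7  4  5  6  7  4  4  5  6  6  3  6  1  0
  2  5  4  7  8  6  7  8  5 10  6  6  7  6  5  6  6  5  6  6  6  6  0  0
  1  6  4  4  5  7  6  6  4  9  7  6  6  6  7  6  9  7  7 10  7  5  0  0]
```

View pics/l1.png

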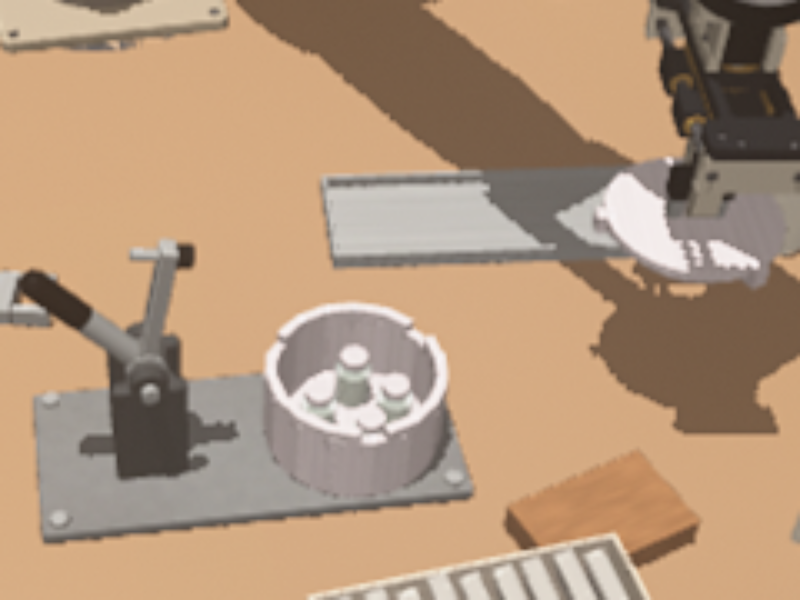

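{"op": "play_rows", "data": {
  "series": [
    [[1,0.004,-0.03,0,0],[1,0.01,-0.07,0,0],[1,0.016,-0.11,0,0],[1,0.022,-0.15,0,0],[1,0.027,-0.19,0,0],[1,0.031,-0.225,0,0],[1,0.033,-0.24,0,0],[1,0.033,-0.246,0,0]]
  ]
}}

```text
t: 32.5
tool_pos: [0.63, 0.0925, 0.1707]
orientation: [2.435, 1.985, 0.0]
force: [0.0, 0.1, -2.4]
opening: 0.0134
```

{"op": "play_rows", "data": {
  "series": [
    [[1,0,0,0,0],[1,0,0,0,0],[1,0,0,0,0]]
  ]
}}

```text
t: 32.8
tool_pos: [0.6295, 0.0957, 0.1705]
orientation: [-2.431, -1.989, -0.0]
force: [0.0, 0.5, -2.1]
opening: 0.014
```

```bash
python3 vials.py; python3 -c "
import cv2;i=cv2.imread('pics/scene_last.png')[160:340,260:500];cv2.imwrite('pics/l2.png',cv2.resize(i,(800,600)))"
```

```text
t 32.8 tcp [0.6295 0.0957 0.1705] jaw yaw -11.41 F [ 0.   0.5 -2.1] open 0.014 q6 0.27
```

View pics/l2.png

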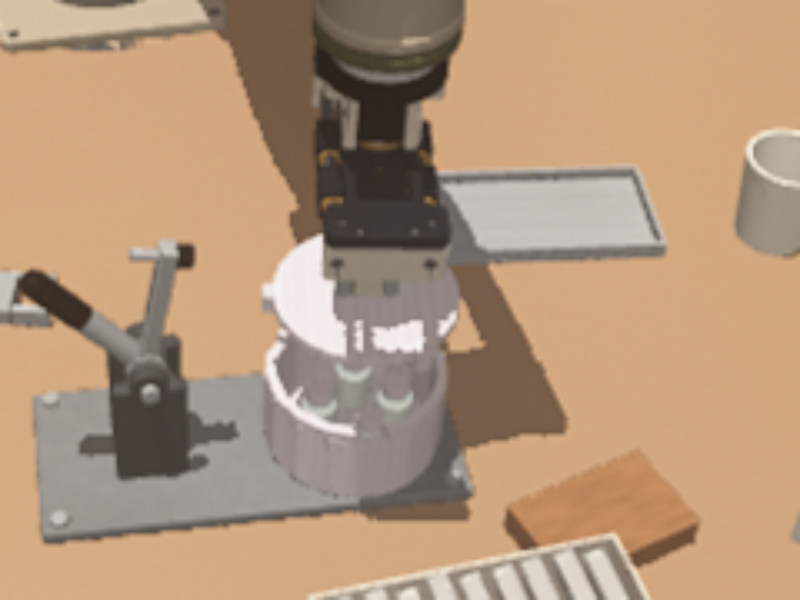

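The lid hangs over the canister, well clear of the clamp. Descending.

{"op": "play_rows", "data": {
  "series": [
    [[1,0,-0.0015,-0.02,0],[1,0,-0.0015,-0.035,0],[1,0,-0.0015,-0.045,0],[1,0,-0.0015,-0.05,0],[1,0,-0.0015,-0.05,0],[1,0,-0.0015,-0.052,0],[1,0,-0.0015,-0.052,0]]
  ]
}}

```text
t: 33.6
tool_pos: [0.6301, 0.0926, 0.1191]
orientation: [2.433, 1.987, 0.001]
force: [0.2, 0.3, -2.4]
opening: 0.0136
```

{"op": "play_rows", "data": {
  "series": [
    [[1,0,0,-0.002,0],[1,0,0,-0.004,0],[1,0,0,-0.006,0],[1,0,0,-0.006,0]]
  ]
}}

```text
t: 34.0
tool_pos: [0.6299, 0.0926, 0.1127]
orientation: [2.433, 1.987, 0.0]
force: [-1.1, -0.2, -0.3]
opening: 0.0139
```

{"op": "play_rows", "data": {
  "series": [
    [[1,0,0,-0.001,0],[1,0,0,-0.001,0],[1,0,0,-0.001,0]]
  ]
}}

```text
t: 34.3
tool_pos: [0.6299, 0.0926, 0.1127]
orientation: [2.433, 1.987, 0.001]
force: [-4.6, -0.7, 5.8]
opening: 0.0139
```

```bash
python3 vials.py; python3 -c "
import cv2;i=cv2.imread('pics/scene_last.png')[190:310,290:450];cv2.imwrite('pics/l3.png',cv2.resize(i,(800,600)))"
```

```text
t 34.3 tcp [0.6299 0.0926 0.1127] jaw yaw -11.51 F [-4.6 -0.7  5.8] open 0.0139 q6 0.27
```

View pics/l3.png

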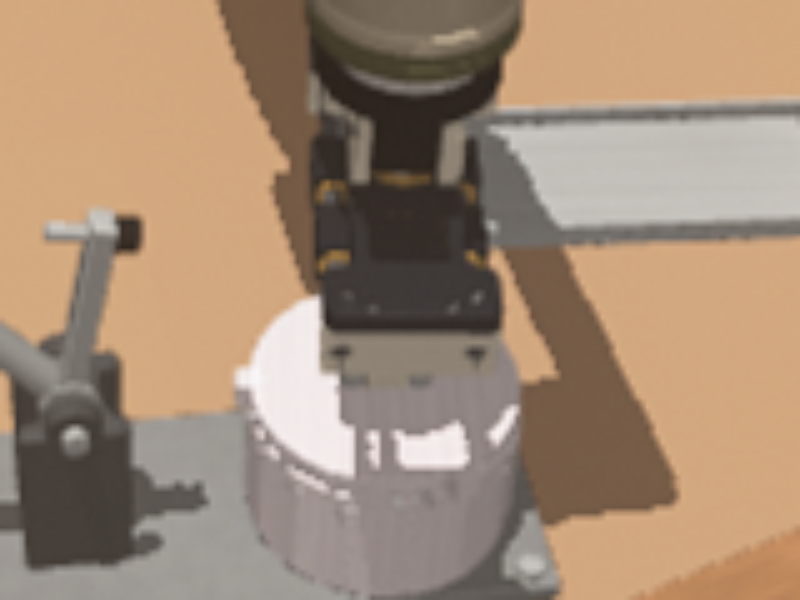

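The keys rest on the rim: z holds at 112.7 mm under about 8 N. Now I turn the lid.

{"op": "play_rows", "data": {
  "series": [
    [[1,0,0,0,-0.04],[1,0,0,0,-0.08],[1,0,0,0,-0.12],[1,0,0,0,-0.16],[1,0,0,0,-0.2],[1,0,0,0,-0.24],[1,0,0,0,-0.27],[1,0,0,0,-0.3]]
  ]
}}

```text
t: 35.2
tool_pos: [0.6306, 0.0926, 0.1127]
orientation: [2.703, 1.599, 0.003]
force: [0.2, -1.0, 6.1]
opening: 0.0139
```

{"op": "play_rows", "data": {
  "series": [
    [[1,0,0,0,-0.03],[1,0,0,0,-0.06],[1,0,0,-0.001,-0.086],[1,0,0,-0.002,-0.086],[1,0,0,-0.002,-0.086]]
  ]
}}

```text
t: 35.7
tool_pos: [0.6286, 0.0927, 0.108]
orientation: [-2.768, -1.484, 0.004]
force: [0.5, 0.2, -3.0]
opening: 0.0136
```

```bash
python3 vials.py
```

```text
t 35.7 tcp [0.6286 0.0927 0.108 ] jaw yaw -33.61 F [ 0.5  0.2 -3. ] open 0.0136 q6 0.65
```

The keys have dropped: z is 108 mm with no contact force. I lower to flush at about 106.8 mm.

{"op": "play_rows", "data": {
  "series": [
    [[1,0,0,-0.001,0],[1,0,0,-0.002,0],[1,0,0,-0.002,0],[1,0,0,-0.002,0]]
  ]
}}

```text
t: 36.2
tool_pos: [0.6297, 0.0927, 0.1075]
orientation: [-2.769, -1.484, 0.0]
force: [0.1, 0.5, -3.8]
opening: 0.0136
```

{"op": "play_rows", "data": {
  "series": [
    [[0.7,0,0,0,0],[0.4,0,0,0,0],[0,0,0,0,0],[0,0,0,0,0]]
  ]
}}

```text
t: 36.6
tool_pos: [0.6301, 0.0927, 0.108]
orientation: [2.769, 1.484, 0.001]
force: [-0.4, -0.7, 0.3]
opening: 0.0334
```

{"op": "play_rows", "data": {
  "series": [
    [[0,0,0,0.04,0],[0,0,0,0.08,0],[0,0,0,0.13,0],[0,0,0,0.18,0],[0,-0.05,0,0.2,0],[0,-0.1,0,0.2,0],[0,-0.15,0,0.2,0],[0,-0.2,0,0.2,0]]
  ]
}}

```text
t: 37.4
tool_pos: [0.4318, 0.0926, 0.3078]
orientation: [2.769, 1.484, 0.002]
force: [-0.3, -0.0, 0.9]
opening: 0.0464
```

```bash
python3 vials.py
python3 - <<'E'
from h import *
c=cam('scene'); cv2.imwrite('pics/l4.png',cv2.resize(c['color'][190:310,260:420,::-1],(800,600)))
for n in('top','scene'):
    c=cam(n);P=cloud(c);z=P[...,2]
    m=(z>.08)&(z<.10)&(np.hypot(P[...,0]-.63,P[...,1]-.094)<.06); print(n,m.sum(),np.median(z[m]))
    q=P[m]; A=np.c_[q[:,:2]-[.63,.094],np.ones(len(q))]; print(np.linalg.lstsq(A,q[:,2],rcond=None)[0])
    m=(c['color'].min(2)>90)
    m=(abs(z-.018)<.004)&(P[...,0]>.35)&(P[...,0]<.49)&(P[...,1]>-.34)&(P[...,1]<-.08)
    q=P[m][:,:2];print('bar',cv2.minAreaRect(q.astype(np.float32)*1000),m.sum())
E
```

```text
t 37.4 tcp [0.4318 0.0926 0.3078] jaw yaw -33.64 F [-0.3 -0.   0.9] open 0.0464 q6 0.68
top 1211 0.08594086667378037
[0.00133081 0.00364729 0.08616343]
bar ((425.499267578125, -204.9458465576172), (215.28671264648438, 42.92233657836914), 75.21633911132812) 305
scene 1364 0.08627471869716169
[-4.86614794e-04  2.72066123e-05  8.64259062e-02]
bar ((428.70458984375, -207.71192932128906), (218.11602783203125, 48.275848388671875), 75.27056121826172) 437
```

View pics/l4.png

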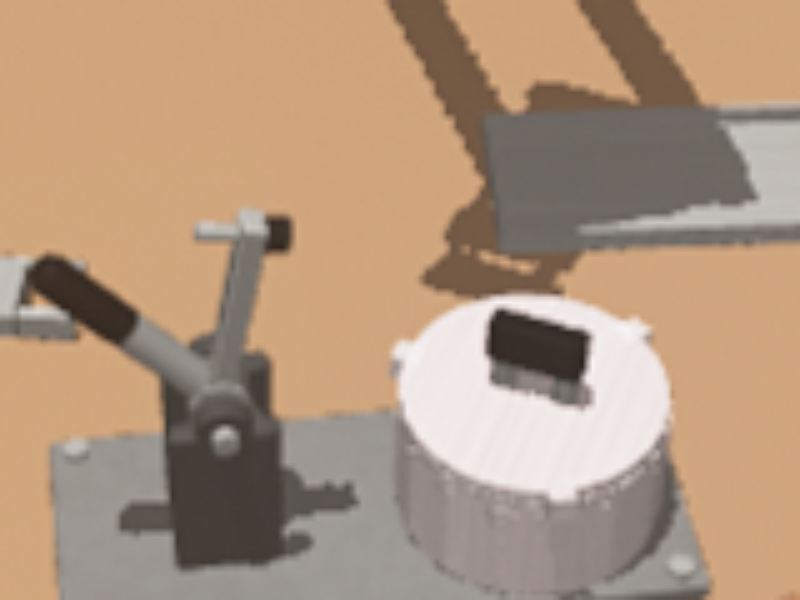

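The lid is flush: its top is at 86.2 mm against 86 expected, with no tilt. Now I measure the bar.

Run:
```python
from h import *
t0=np.load('t0.npz')
for n in('top','scene'):
    c=cam(n); P=onplane(c,np.stack(np.meshgrid(np.arange(640),np.arange(480)),-1).reshape(-1,2),.018).reshape(480,640,3)
    col=c['color'].astype(int); g=(col.max(2)-col.min(2)<28)&(col.mean(2)>100)
    m=g&(P[...,0]>.35)&(P[...,0]<.50)&(P[...,1]>-.34)&(P[...,1]<-.075)
    k,l,st,ce=cv2.connectedComponentsWithStats(m.astype(np.uint8)); i=1+np.argmax(st[1:,4]); q=P[l==i][:,:2]
    print(n,st[i])
    # shank: points y< -.15
    s=q[q[:,1]<-.16]; v=cv2.fitLine(s.astype(np.float32),cv2.DIST_HUBER,0,1e-4,1e-4).ravel(); 
    if v[1]<0: v[:2]*=-1
    ang=np.degrees(np.arctan2(v[1],v[0])); d=v[:2]; nrm=np.array([-d[1],d[0]])
    a=(q-v[2:])@d; b=(q-v[2:])@nrm
    print('yaw',ang,'along',a.min(),a.max(),'tail',v[2:]+d*a.min(),'tip',v[2:]+d*a.max(),'origin by tail',v[2:]+d*(a.min()+.115),'by tip',v[2:]+d*(a.max()-.105))
    w=b[a>a.max()-.04]; print('fork width',w.min(),w.max(),'shank',np.ptp(b[a<a.max()-.08]))
    save(c,n+'_b.png')
```

```text
top [353 264  74  28 464]
yaw 73.847336 along -0.07880858589705728 0.14082533613672707 tail [ 0.39277422 -0.31034925] tip [ 0.45387583 -0.09938561] origin by tail [ 0.42476693 -0.199889  ] by tip [ 0.42466509 -0.20024062]
fork width -0.021891022373290207 0.022451362397218986 shank 0.016239773044675485
scene [193 241  82  17 650]
yaw 73.5322 along -0.08056971240936016 0.13894307229211786 tail [ 0.40347823 -0.31236532] tip [ 0.46570492 -0.10185712] origin by tail [ 0.43607801 -0.20208271] by tip [ 0.4359399  -0.20254994]
fork width -0.026714906687531424 0.026883034721083277 shank 0.028696662420419305
```

{"op": "play_rows", "data": {
  "series": [
    [[0,0,-0.045,0,0.1],[0,0,-0.09,0,0.2],[0,0,-0.135,0,0.302],[0,0,-0.18,0,0.302],[0,0,-0.225,-0.03,0.302],[0,0,-0.27,-0.07,0.302],[0,0,-0.274,-0.12,0.302],[0,0,-0.274,-0.16,0.302]]
  ]
}}

```text
t: 38.55
tool_pos: [0.4343, -0.1843, 0.1471]
orientation: [2.516, 1.879, 0.0]
force: [0.5, 0.3, 0.1]
opening: 0.0465
```

{"op": "play_rows", "data": {
  "series": [
    [[0,0,0,-0.03,0],[0,0,0,-0.04,0],[0,0,0,-0.04,0],[0,0,0,-0.04,0]]
  ]
}}

```text
t: 38.95
tool_pos: [0.4347, -0.182, 0.1102]
orientation: [2.513, 1.883, 0.001]
force: [0.3, 0.1, 1.0]
opening: 0.0462
```

```bash
python3 vials.py
python3 - <<'E'
from h import *
for n in('top','scene'):
    c=cam(n);P=cloud(c);z=P[...,2];dk=c['color'].max(2)<75
    m=dk&(z>.14)&(z<.205)&(P[...,0]>.57)&(P[...,0]<.67)&(P[...,1]>-.15)&(P[...,1]<-.085)
    q=P[m]; v=np.linalg.svd(q-q.mean(0))[2][0] if len(q) else 0
    print('sleeve',n,m.sum(),q.mean(0),q.min(0),q.max(0),v)
    m=(z>.12)&(z<.22)&(P[...,0]>.57)&(P[...,0]<.67)&(P[...,1]>-.15)&(P[...,1]<0.03)
    q=P[m]
    for a in np.arange(-.14,.02,.02):
        k=(q[:,1]>a)&(q[:,1]<a+.02)
        if k.sum(): print(a.round(2),k.sum(),q[k].min(0).round(3),q[k].max(0).round(3))
c=cam('scene');cv2.imwrite('pics/b1.png',cv2.resize(c['color'][200:320,180:340,::-1],(800,600)))
E
```

```text
t 38.95 tcp [ 0.4347 -0.182   0.1102] jaw yaw -16.32 F [0.3 0.1 1. ] open 0.0462 q6 -0.22
sleeve top 94 [ 0.61615793 -0.1050673   0.17706277] [ 0.6072124  -0.12494335  0.15489126] [ 0.62547829 -0.08623789  0.19792537] [-0.0352909  -0.6890209   0.72388173]
-0.14 13 [ 0.61  -0.128  0.182] [ 0.623 -0.122  0.192]
-0.12 55 [ 0.607 -0.12   0.164] [ 0.626 -0.101  0.198]
-0.1 56 [ 0.609 -0.1    0.141] [ 0.627 -0.081  0.176]
-0.08 51 [ 0.611 -0.08   0.121] [ 0.628 -0.06   0.152]
-0.06 50 [ 0.603 -0.058  0.12 ] [ 0.628 -0.04   0.21 ]
-0.04 55 [ 0.613 -0.039  0.148] [ 0.629 -0.02   0.214]
-0.02 5 [ 0.616 -0.018  0.193] [ 0.625 -0.017  0.21 ]
sleeve scene 182 [ 0.62395082 -0.10761855  0.17384927] [ 0.61545699 -0.12804463  0.1477392 ] [ 0.62951364 -0.08705435  0.19336982] [-0.08311724 -0.64993542  0.75543066]
-0.14 30 [ 0.614 -0.128  0.174] [ 0.627 -0.12   0.193]
-0.12 107 [ 0.612 -0.12   0.15 ] [ 0.63  -0.1    0.193]
-0.1 103 [ 0.614 -0.1    0.129] [ 0.631 -0.08   0.174]
-0.08 80 [ 0.616 -0.08   0.121] [ 0.633 -0.06   0.149]
-0.06 165 [ 0.614 -0.06   0.121] [ 0.632 -0.04   0.208]
-0.04 123 [ 0.615 -0.04   0.144] [ 0.632 -0.02   0.208]
-0.02 8 [ 0.622 -0.02   0.196] [ 0.633 -0.017  0.205]
```

View pics/b1.png

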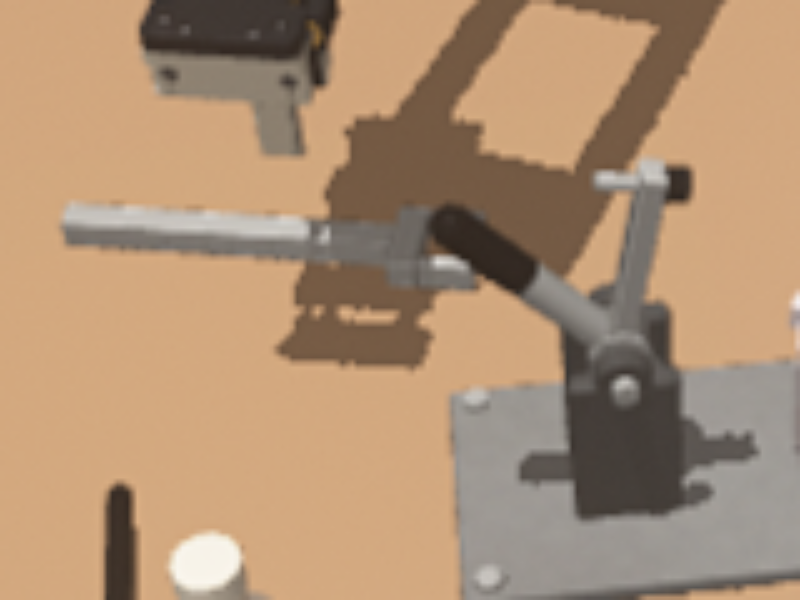

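{"op": "play_rows", "data": {
  "series": [
    [[0,-0.0025,0.001,-0.03,0],[0,-0.0025,0.001,-0.06,0],[0,-0.0025,0.001,-0.08,0],[0,-0.0025,0.001,-0.09,0],[0,-0.0025,0.001,-0.093,0],[0,-0.0025,0.001,-0.093,0],[0,-0.0025,0.001,-0.093,0]]
  ],
  "force": 10
}}

```text
t: 39.9
tool_pos: [0.4318, -0.1809, 0.0168]
orientation: [2.513, 1.882, 0.001]
force: [0.1, 0.7, 0.1]
opening: 0.0468
```

{"op": "play_rows", "data": {
  "series": [
    [[0.3,0,0,0,0],[0.5,0,0,0,0],[0.7,0,0,0,0],[1,0,0,0,0],[1,0,0,0,0],[1,0,0,0,0]]
  ],
  "force": 10
}}

```text
t: 40.5
tool_pos: [0.431, -0.1804, 0.0157]
orientation: [2.514, 1.883, 0.0]
force: [-0.7, 0.6, 1.1]
opening: 0.016
```

{"op": "play_rows", "data": {
  "series": [
    [[1,0,0,0,0],[1,0,0,0,0]]
  ],
  "force": 60
}}

```text
t: 40.7
tool_pos: [0.431, -0.1804, 0.0157]
orientation: [2.514, 1.883, 0.0]
force: [-0.0, -0.1, 1.9]
opening: 0.0157
```

```bash
python3 vials.py
python3 - <<'E'
from h import *
c=cam('scene');cv2.imwrite('pics/b2.png',cv2.resize(c['color'][200:320,180:340,::-1],(800,600)))
E
```

```text
t 40.7 tcp [ 0.431  -0.1804  0.0157] jaw yaw -16.33 F [-0.  -0.1  1.9] open 0.0157 q6 -0.22
```

View pics/b2.png

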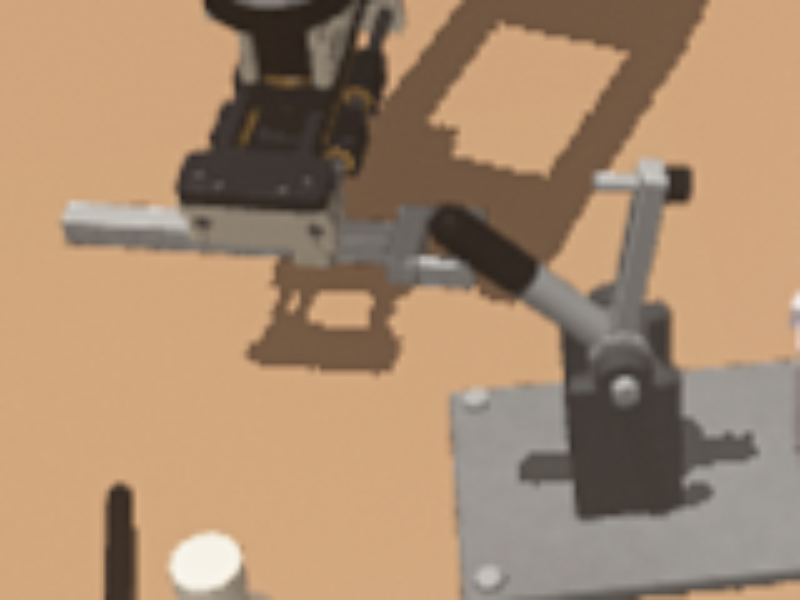

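{"op": "play_rows", "data": {
  "series": [
    [[1,0,0,0.03,0],[1,0,0,0.07,0],[1,0,-0.02,0.11,0.06],[1,0,-0.04,0.15,0.12],[1,0,-0.06,0.156,0.18],[1,0,-0.08,0.156,0.226],[1,0,-0.08,0.156,0.226],[1,0,-0.08,0.156,0.226]]
  ]
}}

```text
t: 41.65
tool_pos: [0.43, -0.2598, 0.1704]
orientation: [-2.286, -2.151, 0.0]
force: [0.4, -0.9, -2.2]
opening: 0.0155
```

{"op": "play_rows", "data": {
  "series": [
    [[1,0.03,0,0,0],[1,0.06,0,0,0],[1,0.09,0,0,0],[1,0.12,0,0,0],[1,0.15,0,0,0],[1,0.175,0,0,0],[1,0.178,0,0,0],[1,0.178,0,0,0]]
  ]
}}

```text
t: 42.45
tool_pos: [0.6085, -0.2589, 0.1701]
orientation: [-2.283, -2.154, 0.001]
force: [-0.2, 0.6, -2.0]
opening: 0.0159
```

{"op": "play_rows", "data": {
  "series": [
    [[1,0,0,0,0],[1,0,0,0,0],[1,0,0,0,0]]
  ]
}}

```text
t: 42.75
tool_pos: [0.6081, -0.2604, 0.1717]
orientation: [2.287, 2.154, -0.0]
force: [-0.7, -0.2, -1.9]
opening: 0.0153
```

```bash
cat > bar.py <<'E'
from h import *
import sys
s=sensors.read_state();tp=s['tool_pos']
for n in('top','scene'):
    c=cam(n);P=cloud(c);z=P[...,2]
    m=(abs(z-(tp[2]-.003))<.02)&(abs(P[...,0]-tp[0])<.04)&(P[...,1]<tp[1]+.11)&(P[...,1]>tp[1]-.16)
    col=c['color'].astype(int); m&=(col.mean(2)>70)
    q=P[m]
    for a in np.arange(-.16,.11,.02):
        k=(q[:,1]-tp[1]>a)&(q[:,1]-tp[1]<a+.02)
        if k.sum()>3: print(n,a.round(2),k.sum(),'x %.4f %.4f'%(q[k,0].min(),q[k,0].max()),'zmax %.4f'%np.percentile(q[k,2],90))
    print(n,'y',q[:,1].min()-tp[1],q[:,1].max()-tp[1])
    b=[200,320,180,340] if n=='scene' else [160,280,300,460]
    cv2.imwrite('pics/%s_%s.png'%(sys.argv[1],n),cv2.resize(c['color'][b[0]:b[1],b[2]:b[3],::-1],(800,600)))
E
python3 vials.py; python3 bar.py b3
```

```text
t 42.75 tcp [ 0.6081 -0.2604  0.1717] jaw yaw -3.42 F [-0.7 -0.2 -1.9] open 0.0153 q6 -0.42
top -0.1 8 x 0.5942 0.6005 zmax 0.1729
top -0.08 6 x 0.5947 0.5998 zmax 0.1731
top 0.02 8 x 0.6151 0.6289 zmax 0.1753
top 0.04 82 x 0.5887 0.6323 zmax 0.1779
top 0.06 56 x 0.5883 0.6328 zmax 0.1772
top 0.08 11 x 0.5905 0.6330 zmax 0.1784
top y -0.09043524347808929 0.08443710794877488
scene -0.14 83 x 0.5937 0.6109 zmax 0.1751
scene -0.12 108 x 0.5940 0.6133 zmax 0.1754
scene -0.1 108 x 0.5948 0.6141 zmax 0.1749
scene -0.08 99 x 0.5954 0.6138 zmax 0.1753
scene -0.06 33 x 0.6090 0.6166 zmax 0.1667
scene -0.04 29 x 0.6123 0.6164 zmax 0.1653
scene -0.02 34 x 0.6132 0.6321 zmax 0.1801
scene -0.0 39 x 0.6050 0.6336 zmax 0.1777
scene 0.02 110 x 0.6010 0.6338 zmax 0.1753
scene 0.04 185 x 0.5892 0.6359 zmax 0.1752
scene 0.06 149 x 0.5889 0.6368 zmax 0.1748
scene 0.08 29 x 0.5891 0.6359 zmax 0.1745
scene y -0.1363881935873414 0.08461294379188927
```

View pics/b3_scene.png

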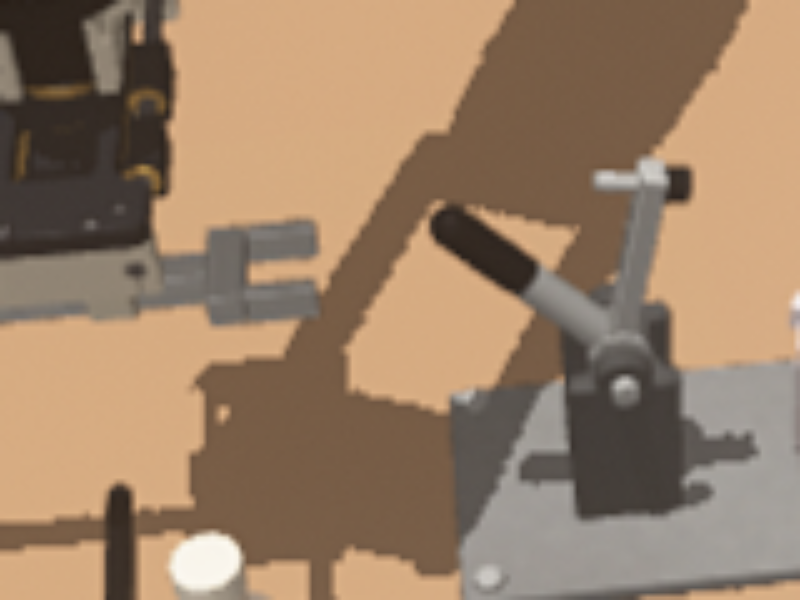

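View pics/b3_top.png

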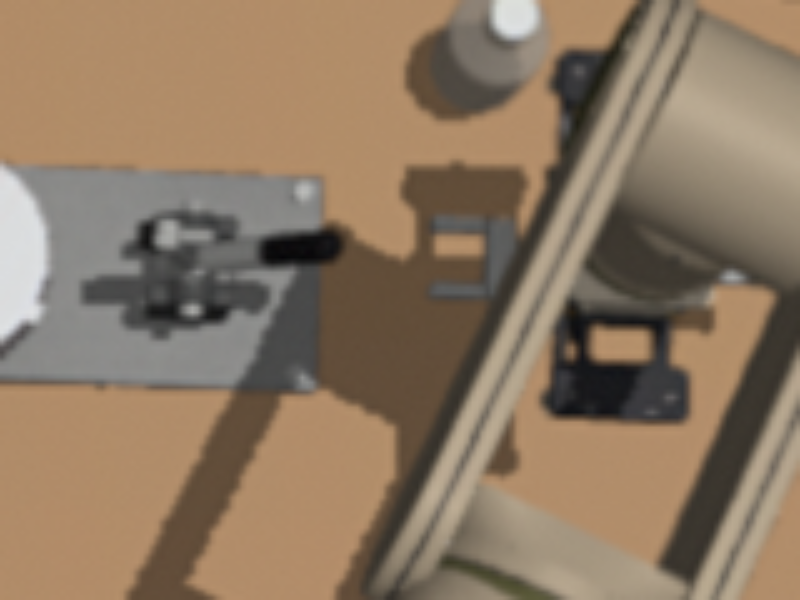

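{"op": "play_rows", "data": {
  "series": [
    [[1,0.002,0.015,0,0],[1,0.003,0.03,0,0],[1,0.004,0.045,0,0],[1,0.005,0.06,0,0],[1,0.005,0.07,0,0],[1,0.005,0.07,0,0],[1,0.005,0.07,0,0]]
  ]
}}

```text
t: 43.65
tool_pos: [0.6139, -0.1901, 0.1716]
orientation: [2.285, 2.156, -0.0]
force: [0.4, 0.1, -2.4]
opening: 0.0158
```

```bash
python3 vials.py; python3 bar.py b4 | grep -v aaa
```

```text
t 43.65 tcp [ 0.6139 -0.1901  0.1716] jaw yaw -3.33 F [ 0.4  0.1 -2.4] open 0.0158 q6 -0.32
top -0.08 9 x 0.6004 0.6043 zmax 0.1760
top 0.04 36 x 0.5952 0.6363 zmax 0.1774
top 0.06 47 x 0.5939 0.6398 zmax 0.1786
top 0.08 15 x 0.5952 0.6380 zmax 0.1765
top 0.1 7 x 0.6118 0.6264 zmax 0.1564
top y -0.09013701826879347 0.10979852961115963
scene -0.14 83 x 0.5980 0.6175 zmax 0.1750
scene -0.12 103 x 0.6000 0.6172 zmax 0.1749
scene -0.1 105 x 0.5988 0.6187 zmax 0.1754
scene -0.08 106 x 0.6021 0.6211 zmax 0.1746
scene -0.06 56 x 0.6059 0.6215 zmax 0.1744
scene -0.04 29 x 0.6165 0.6236 zmax 0.1645
scene -0.02 34 x 0.6184 0.6385 zmax 0.1778
scene -0.0 36 x 0.6192 0.6383 zmax 0.1775
scene 0.02 77 x 0.6059 0.6381 zmax 0.1752
scene 0.04 177 x 0.5937 0.6405 zmax 0.1749
scene 0.06 91 x 0.5970 0.6422 zmax 0.1747
scene 0.08 19 x 0.5979 0.6414 zmax 0.1797
scene 0.1 16 x 0.6125 0.6291 zmax 0.1598
scene y -0.13667596339612384 0.1098276243840217
```

View pics/b4_scene.png

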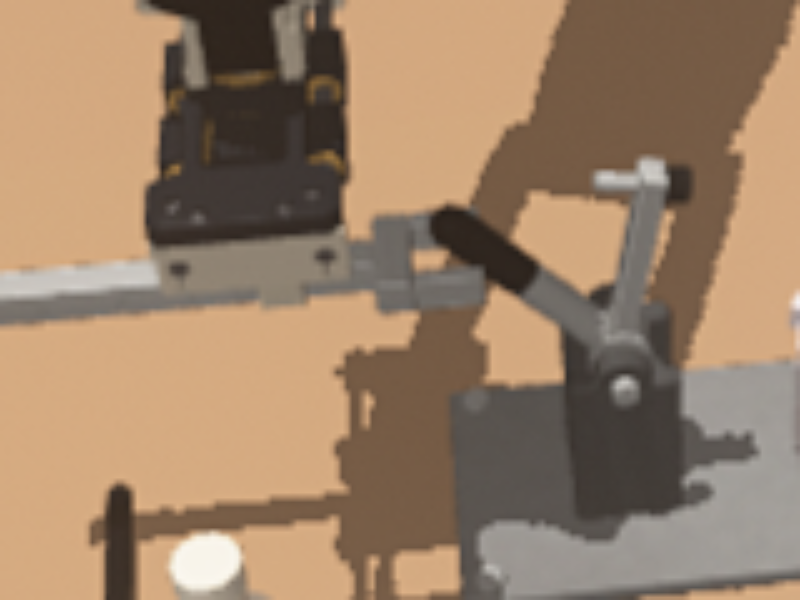

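View pics/b4_top.png

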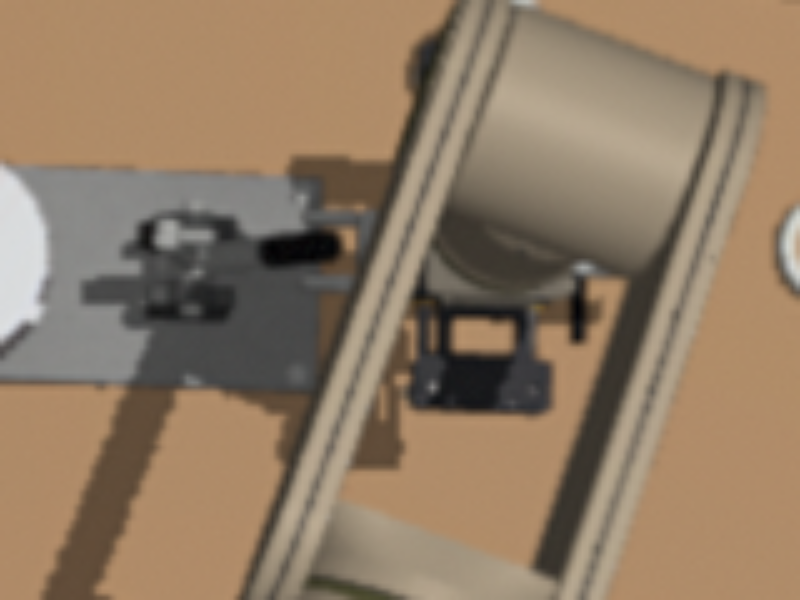

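The lever sits centred between the prongs. Now I push along the station's +y.

{"op": "play_rows", "data": {
  "series": [
    [[1,0.0005,0.007,0,0],[1,0.001,0.014,0,0],[1,0.001,0.02,0,0],[1,0.0015,0.026,0,0],[1,0.002,0.032,0,0],[1,0.002,0.038,0,0],[1,0.0025,0.044,0,0],[1,0.003,0.05,0,0]]
  ]
}}

```text
t: 44.65
tool_pos: [0.6169, -0.1435, 0.1725]
orientation: [2.284, 2.149, -0.005]
force: [-1.2, -14.8, 0.7]
opening: 0.0157
```

```bash
python3 vials.py; python3 bar.py b5 | grep " y "
```

```text
t 44.65 tcp [ 0.6169 -0.1435  0.1725] jaw yaw -3.48 F [ -1.2 -14.8   0.7] open 0.0157 q6 -0.24
top y -0.13657216429619962 0.08406718926073614
scene y -0.1367427687280507 0.10992712842626776
```

View pics/b5_scene.png

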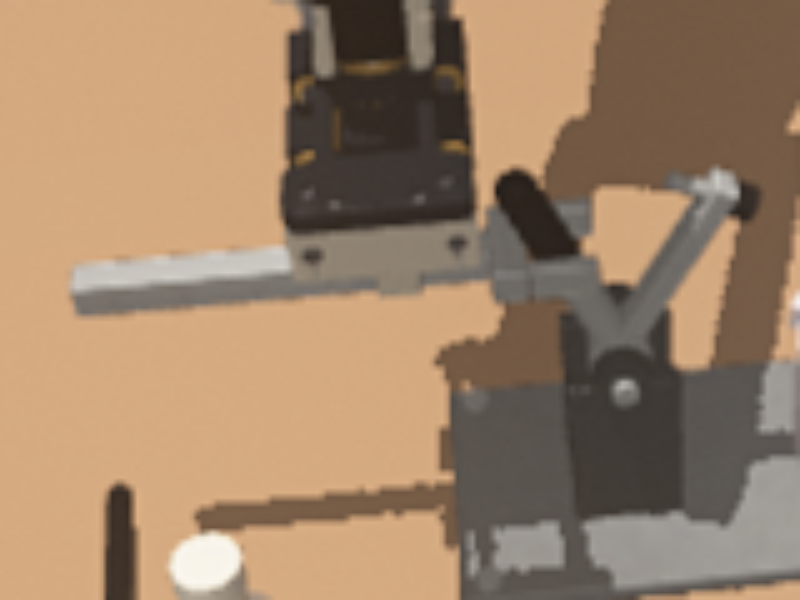

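{"op": "play_rows", "data": {
  "series": [
    [[1,0,0.006,0,0],[1,0.0005,0.012,0,0],[1,0.001,0.018,0,0],[1,0.0015,0.024,0,0],[1,0.002,0.029,0,0],[1,0.002,0.034,0,0],[1,0.002,0.038,0,0],[1,0.0025,0.042,0,0]]
  ]
}}

```text
t: 45.65
tool_pos: [0.619, -0.0974, 0.1711]
orientation: [-2.285, -2.155, 0.0]
force: [-0.1, -0.7, -2.4]
opening: 0.0157
```

```bash
python3 vials.py; python3 bar.py b6 | grep " y "
```

```text
t 45.65 tcp [ 0.619  -0.0974  0.1711] jaw yaw -3.36 F [-0.1 -0.7 -2.4] open 0.0157 q6 -0.18
top y -0.13545123408337761 0.10593489505091425
scene y -0.13675322716127802 0.10608288855428318
```

View pics/b6_scene.png

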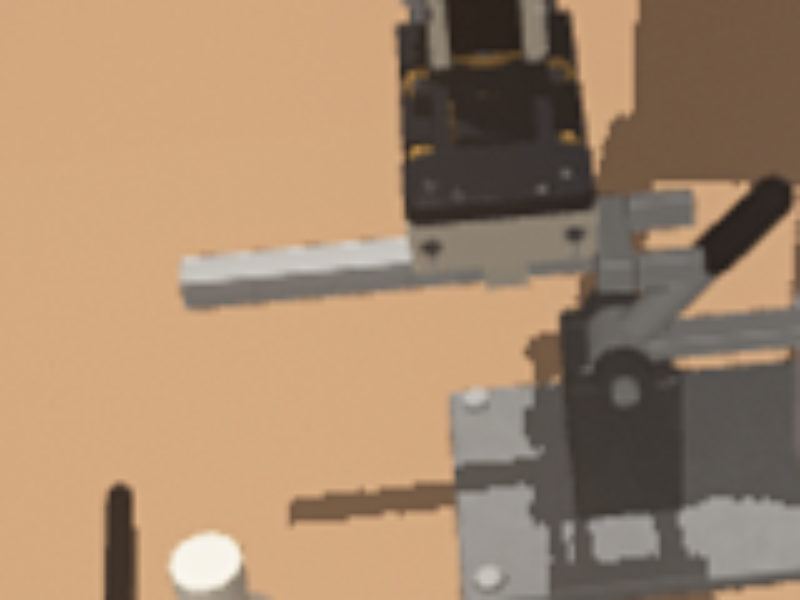

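The clamp has snapped shut, with the lever leaning forward. I withdraw backwards.

{"op": "play_rows", "data": {
  "series": [
    [[1,-0.001,-0.015,0,0],[1,-0.002,-0.035,0,0],[1,-0.003,-0.055,0,0],[1,-0.005,-0.075,0,0],[1,-0.006,-0.1,0,0],[1,-0.006,-0.1,0.03,0],[1,-0.036,-0.1,0.06,0],[1,-0.076,-0.1,0.06,0]]
  ]
}}

```text
t: 46.65
tool_pos: [0.5452, -0.2007, 0.2364]
orientation: [2.281, 2.149, 0.004]
force: [0.5, -0.7, -0.2]
opening: 0.0154
```

```bash
python3 vials.py
python3 - <<'E'
from h import *
for n in('top','scene'):
    c=cam(n); P=onplane(c,np.stack(np.meshgrid(np.arange(640),np.arange(480)),-1).reshape(-1,2),.014).reshape(480,640,3)
    col=c['color'].astype(int); g=(col.max(2)-col.min(2)<30)&(col.mean(2)>90)
    m=g&(P[...,0]>.33)&(P[...,0]<.50)&(P[...,1]>.10)&(P[...,1]<.43)
    k,l,st,ce=cv2.connectedComponentsWithStats(m.astype(np.uint8)); i=1+np.argmax(st[1:,4]); print(n,st[i],cv2.minAreaRect(P[l==i][:,:2].astype(np.float32)*1000))
    if n=='scene': cv2.imwrite('pics/c1.png',cv2.resize(c['color'][180:330,250:450,::-1],(800,600)))
E
```

```text
t 46.65 tcp [ 0.5452 -0.2007  0.2364] jaw yaw -3.4 F [ 0.5 -0.7 -0.2] open 0.0154 q6 -0.38
top [ 186  263   93   44 3031] ((419.6151428222656, 264.9150390625), (270.21630859375, 99.73027038574219), 82.09974670410156)
scene [ 356  210  104   30 2658] ((427.99407958984375, 262.0001220703125), (270.7972412109375, 111.5042495727539), 82.24384307861328)
```

View pics/c1.png

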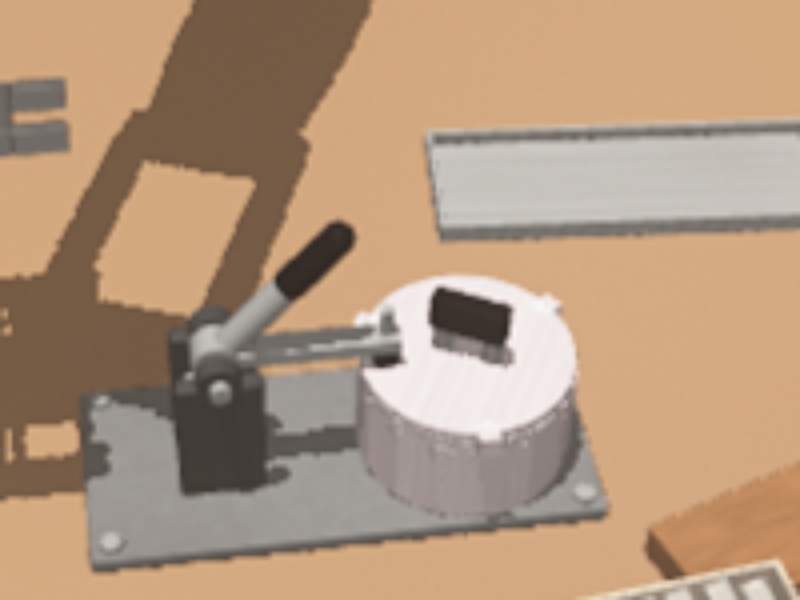

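The foot presses on the seated lid. Now I take the bar to the tray.

{"op": "play_rows", "data": {
  "series": [
    [[1,-0.04,0,0,0],[1,-0.08,0.01,0,-0.03],[1,-0.11,0.04,0,-0.06],[1,-0.122,0.08,0,-0.077],[1,-0.122,0.125,0,-0.077],[1,-0.122,0.17,0,-0.077],[1,-0.122,0.215,0,-0.077],[1,-0.122,0.26,0,-0.077]]
  ]
}}

```text
t: 47.65
tool_pos: [0.4222, 0.0634, 0.2322]
orientation: [2.367, 2.064, 0.002]
force: [0.5, 0.1, -2.1]
opening: 0.0156
```

{"op": "play_rows", "data": {
  "series": [
    [[1,0,0.045,0,0],[1,0,0.09,0,0],[1,0,0.135,0,0],[1,0,0.18,0,0],[1,0,0.22,-0.03,0],[1,0,0.226,-0.07,0],[1,0,0.226,-0.12,0],[1,0,0.226,-0.14,0]]
  ]
}}

```text
t: 48.45
tool_pos: [0.4192, 0.2873, 0.0862]
orientation: [-2.365, -2.066, 0.01]
force: [-0.9, -0.8, -3.0]
opening: 0.0149
```

{"op": "play_rows", "data": {
  "series": [
    [[1,0,0,0,0],[1,0,0,0,0],[1,0,0,0,0]]
  ]
}}

```text
t: 48.75
tool_pos: [0.4233, 0.2886, 0.0939]
orientation: [2.367, 2.065, 0.006]
force: [-0.8, 0.4, -2.4]
opening: 0.0155
```

```bash
python3 vials.py
python3 - <<'E'
from h import *
c=cam('scene');cv2.imwrite('pics/d1.png',cv2.resize(c['color'][160:310,310:510,::-1],(800,600)))
E
```

```text
t 48.75 tcp [0.4233 0.2886 0.0939] jaw yaw -7.81 F [-0.8  0.4 -2.4] open 0.0155 q6 0.63
```

View pics/d1.png

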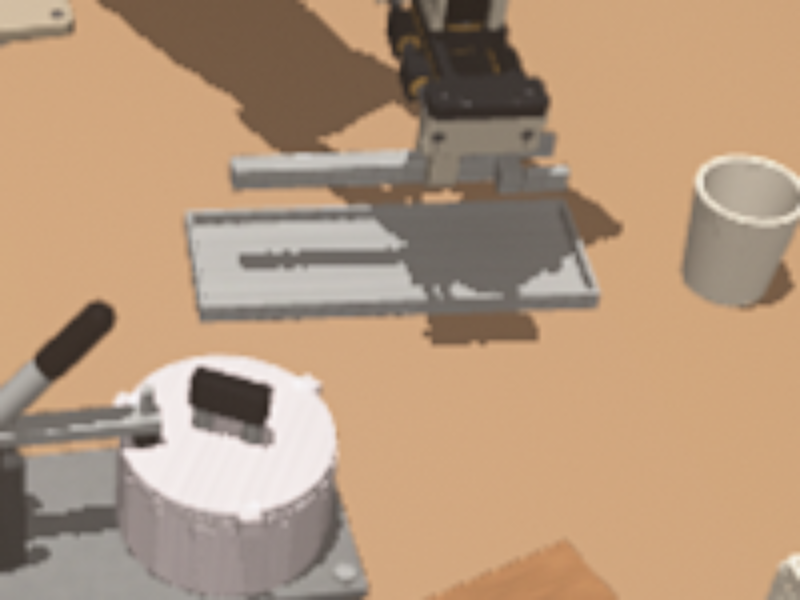

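{"op": "play_rows", "data": {
  "series": [
    [[1,-0.001,-0.003,-0.025,0],[1,-0.001,-0.003,-0.045,0],[1,-0.001,-0.003,-0.06,0],[1,-0.001,-0.003,-0.068,0],[1,-0.001,-0.003,-0.07,0],[1,-0.001,-0.003,-0.07,0],[1,-0.001,-0.003,-0.07,0]]
  ]
}}

```text
t: 49.6
tool_pos: [0.4211, 0.2851, 0.0226]
orientation: [2.367, 2.065, 0.003]
force: [0.3, 0.1, -1.4]
opening: 0.0158
```

{"op": "play_rows", "data": {
  "series": [
    [[1,0,0,-0.002,0],[1,0,0,-0.003,0],[1,0,0,-0.003,0],[1,0,0,-0.003,0]]
  ]
}}

```text
t: 50.0
tool_pos: [0.421, 0.2851, 0.0197]
orientation: [2.367, 2.065, 0.002]
force: [-2.7, -0.9, 5.9]
opening: 0.0152
```

{"op": "play_rows", "data": {
  "series": [
    [[0.6,0,0,0,0],[0.5,0,0,0,0],[0.35,0,0,0,0],[0.35,0,0,0,0],[0.35,0,0,0,0]]
  ]
}}

```text
t: 50.5
tool_pos: [0.4203, 0.2847, 0.0184]
orientation: [-2.367, -2.065, 0.0]
force: [0.4, 0.3, 0.2]
opening: 0.0304
```

{"op": "play_rows", "data": {
  "series": [
    [[0.35,0,0,0.03,0],[0.35,0,0,0.07,0],[0.35,0,0,0.12,0],[0.35,0,0,0.17,0],[0.35,-0.03,0,0.22,0],[0.35,-0.06,-0.04,0.25,0],[0.35,-0.06,-0.085,0.25,0],[0.35,-0.06,-0.13,0.25,0]]
  ]
}}

```text
t: 51.3
tool_pos: [0.36, 0.1544, 0.2707]
orientation: [2.362, 2.068, 0.006]
force: [1.5, 0.1, -0.1]
opening: 0.0304
```

{"op": "play_rows", "data": {
  "series": [
    [[0.35,0,-0.045,0,0],[0.35,0,-0.09,0,0],[0.35,0,-0.135,0,0],[0.35,0,-0.18,0,0],[0.35,0,-0.2,0,0],[0.35,0,-0.2,0,0]]
  ]
}}

```text
t: 51.9
tool_pos: [0.3601, -0.0475, 0.2684]
orientation: [2.372, 2.06, -0.001]
force: [-1.3, -0.4, 0.5]
opening: 0.0304
```

```bash
python3 vials.py
python3 - <<'E'
from h import *
for n in('top','scene'):
    c=cam(n);save(c,'f_%s.png'%n);P=cloud(c);z=P[...,2]
    m=(z>.0175)&(z<.05)&(P[...,0]>.35)&(P[...,0]<.49)&(P[...,1]>.11)&(P[...,1]<.42)
    q=P[m];print(n,'bar top z',np.percentile(q[:,2],[5,50,95]),cv2.minAreaRect(q[:,:2].astype(np.float32)*1000))
    m=(z>.082)&(z<.09)&(np.hypot(P[...,0]-.63,P[...,1]-.094)<.06); q=P[m];A=np.c_[q[:,:2]-[.63,.094],np.ones(len(q))];print('lid',np.linalg.lstsq(A,q[:,2],rcond=None)[0].round(4))
    m=(c['color'].max(2)<75)&(z>.14)&(P[...,0]>.58)&(P[...,0]<.66)&(P[...,1]>-.06)&(P[...,1]<.06)
    q=P[m]
    if len(q): print('sleeve',len(q),q.mean(0),q.max(0))
E
```

```text
t 51.9 tcp [ 0.3601 -0.0475  0.2684] jaw yaw -8.05 F [-1.3 -0.4  0.5] open 0.0304 q6 -0.13
top bar top z [0.01793894 0.02178866 0.02785681] ((419.6502685546875, 266.2401123046875), (268.8252868652344, 100.24066925048828), 82.60835266113281)
lid [-0.0033  0.0005  0.0859]
sleeve 101 [0.62208711 0.00405666 0.1761593 ] [0.63186316 0.02493552 0.19580135]
scene bar top z [0.01796715 0.02190796 0.02479895] ((422.1189880371094, 249.4647674560547), (234.49571228027344, 97.3119888305664), 82.55374908447266)
lid [-0.0035  0.0005  0.0863]
sleeve 168 [0.63023696 0.00314982 0.17306542] [0.63583562 0.02245474 0.194314  ]
```

View pics/f_scene.png

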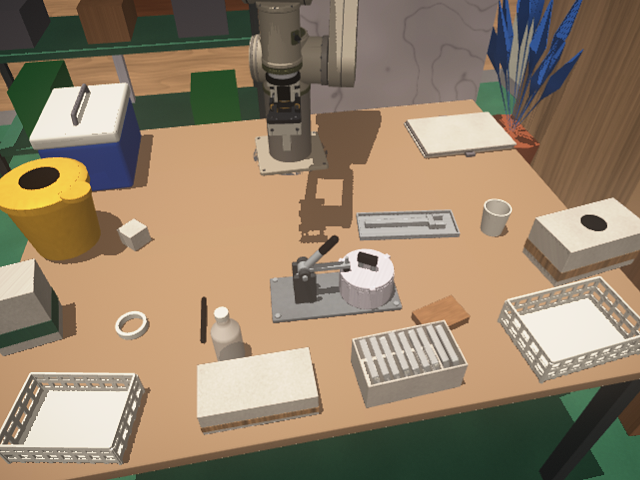

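View pics/f_top.png

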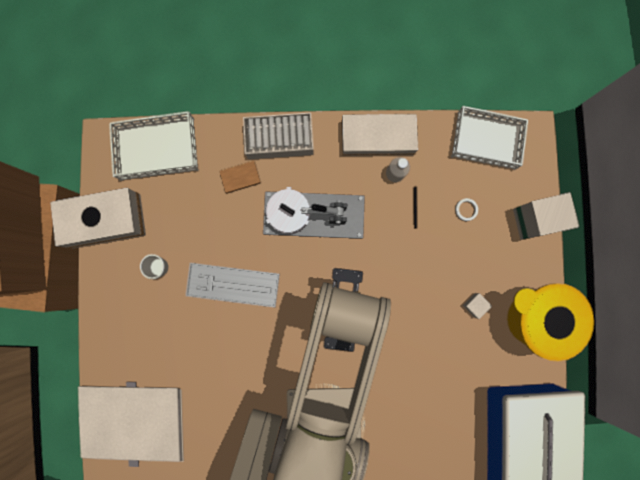

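The bar lies flat in the tray (scene view 375–445, 220). The clamp is shut on the flush lid, and the bystanders are where they started.

```bash
python3 -c "
from plant import robot
print(robot.close_job())"
```

```text
the job is handed in; nothing more can be done
None
```

The job is handed in at about 52 s, with every step done in the order you asked; the hand-in gave no verdict.

- **Vials:** All four went into the canister standing up. Pictures showed them there before the lid went on, and none were left on the counter. I took the first vial off-centre and had to release it and grip it again.
- **Lid:** I set it with its keys on the rim about 22° from the notches, then turned it until the keys dropped in. The top of the lid reads 86 mm, as it should when flush, with no meaningful tilt.
- **Clamp:** I pushed the lever only with the bar's fork; the force reading was about 15 N partway through, against the 11 N you gave. It snapped shut with its foot on the lid. The sleeve measures about 37° forward, close to the 40° expected; I did not read the joint angle itself.
- **Bar:** It lies flat inside the tray, with its top at 22 mm as expected.
- **Other things on the counter:** They look unmoved in the last pictures, and the gripper is empty and clear of everything.

The two cameras disagreed by 2 to 5 mm in x, so I used averages checked against the arm's own position readings. At the end, the automatic outline of the bar also took in the tray walls. I confirmed the bar lies flat from its height and the pictures instead.

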